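Clear the jar out of the drawer, stow the red kidney, shut the drawer

ROBOT

A 6-joint arm with a two-finger parallel gripper is mounted at the origin on the work surface; the furniture and walls round the work are solid. World frame = base frame: x ahead of the robot, y to its left, z up, the work surface at z = 0. Lengths are in m, angles in rad, forces in N, time in s.
With the tool pointing down it reaches from about 0.35 to 0.85 m from the base axis. Payload 8.1 kg.
Tool frame: the origin (TCP) lies at the very end of the fingers, on their centre line; the grasp point (between the pads) lies 19 mm behind it (r.hold_point_z is the distance from the TCP to the grasp point, in m); z points along the fingers, y is the direction in which the jaws open and shut (so a half turn about z gives the same grasp; the last joint's range is limited). The gripper opens to 85 mm and grips with 20 to 120 N. Pads are 22 mm wide; open, the fingers measure 114 mm over their backs; the gripper's body (76 mm by 85 mm) begins 54 mm behind the grasp point. The pads swing forward as they close: fully open they stand 13 mm farther back than shut.
Start: joints at [1.053, 0.13, 1.488, -0, 1.523, -0.085], TCP at [0.252, 0.545, 0.191] pointing down, gripper open.
Joint ranges: [-2.96, 2.96], [-0.89, 2.26], [0.02, 2.5], [-1.34, 4.48], [0, 2.73], [-2.66, 2.66]. Speed limits (rad/s): [2.39, 2.39, 2.79, 3.14, 3.14, 3.14].

INTERFACE

Orientations are given as a unit quaternion [w, x, y, z].
In Python, from plant import r gives the robot as it stands.
- The arm moves only by the tool drive_tool, never from a script. Its argument "commands" is a list of rows, each an object of numbers: "grip": the gripper command: -1 is shut, 1 is fully open, values between are in proportion; "x", "y", "z": the shift along the world's x, y, z in cm; "roll": the turn about the world's z in degrees. In form: [{"grip": .., "x": .., "y": .., "z": .., "roll": ..}, ...]. A call has 1 to 10 rows; each row is the pose to reach, as a shift and turn from the pose commanded when the call began; what a row does not reach only later rows make up. A row lasts 1/12 s, in which the tool goes at most 41.7 mm and 7.16 degrees, less where a joint would pass 70% of its speed; a pose out of reach is approached as far as the arm can. A call with a gripper value outside its range is refused whole. The fingers move at their own pace and stop on an object; "newtons" is the grip in N (left out, the last holds). Time passes only in rows, so rows that repeat a pose let the fingers close. It gives the time, the measured TCP pose, the force and the opening at its end, in the units of the state.
- r.sense(): the state, without advancing time (a new reading comes with each control period).
- r.get_image(name): name is "scene" or "top"; returns a dict with "img" (480x640x3 uint8, red, green, blue), "z_map" (480x640 float32, m along the optical axis (not along the pixel's ray), 0 where there is no reading), "camera_matrix" (3x3 intrinsics, pixels), "D" ([k1, k2, p1, p2, k3] as OpenCV has them; the pictures are not rectified), "R" (3x3) and "t" (3): a world point X has camera coordinates R X + t. Camera axes: x right, y down, z forward; pixel columns grow to the right and rows downward; lengths in m; the calibration is good to about 2 mm. A picture is of the moment at which its call begins.
- r.job_done(): hands the job in, once; it reports no verdict.
The state is a dict: "time": time; "joint_pos": joint angles; "joint_vel": joint speeds; "joint_torque": joint torques, N m; "tool_pos": TCP position; "orientation": TCP orientation; "force": force on the tool from outside, world axes, zero at the start; "wrist_torque": the same for the moment, N m; "opening": finger opening in m.
Only numpy, scipy, OpenCV 4.12 (cv2) and the standard library are available. Lean on these libraries where they do the work, as an engineer would, in place of code of your own. Each camera call takes 0.05 s, during which the arm holds its last target.

TASK

The tool drawer cannot shut because the white glaze jar is standing in it and is too tall. First lift the jar out and stand it upright on the white tile with its whole foot on the tile, then lay the red rubber kidney flat inside the drawer, and finally push the drawer fully shut. Do not tip the jar over or disturb the green jar, the stamp or the wooden rib.

Things in the scene. Friction and masses are not known exactly. Their poses are not given: they have to be found in the camera images.
- drawer_front (a point): Centre of the drawer's outer front face, 35 mm above the table; moves with the drawer. +x points into the unit (the shutting direction), y along the front, z up. Front panel 12 thick, 204 wide, 10 to 60 mm above the table. Two dark knobs, 20 mm across, stand out 19 mm at y = +-70 mm; the face between them is flat and free to push.
- drawer_in (a point): Centre of the drawer's inner floor, 14 mm above the table, 82 mm behind the front face; axes as the drawer front; moves with the drawer. Inside it is 140 long (x) and 184 mm wide (y); side and back walls 8 mm thick, 26 mm high above the floor. The rear of the drawer stays under the unit's top board.
- unit: Low grey one-drawer bench unit with a light-wood drawer, 180 deep (x), 230 wide (y), 74 mm high, fixed; origin under its centre on the table, +x to its back. The drawer comes out of its front, 90 mm from the centre on the -x side. Top board: underside 62, top 74 mm above the table.
- drawer (a joint): How far the drawer is open, in m: 0 fully shut (front flush with the unit), 0.15 fully open. It starts 0.13 to 0.15 open. It slides with about 1.5 N of friction and stays where it is left.
- jar_center (a point): Centre of the white lidded glaze jar with a black lid, 53 mm in diameter, 62 mm tall (this point is 31 mm above its foot), about 0.18 kg. Its straight body reaches 53 mm up, the lid is 47 mm across. It starts standing upright on the drawer's floor, in the part that is open. z is its own axis.
- kidney_center (a point): Centre of the red rubber kidney, a flat rigid tool rib 44 x 85 x 8 mm (its own x, y, z), 4 mm above its underside, about 0.05 kg. It starts lying flat on the table, left or right of the drawer.
- tile_top (a point): Centre of the top face of the white square tile, 130 x 130 mm (along its x and y), 8 mm thick, lying on the table, fixed; on the other side of the drawer from the kidney.
- green_jar_center (a point): Centre of the green glaze jar with a white lid, 49 mm in diameter, 56 mm tall, standing on the table to the left of the unit. Bystander.
- stamp_center (a point): Centre of the wooden stamp, 30 x 30 x 56 mm, standing on the table to the right of the unit. Bystander.
- wood_rib_center (a point): Centre of the wooden rib, 49 x 97 x 9 mm, lying on top of the unit. Bystander.

How it is judged:
On the way, in this order (a step that is already met when the one before it is completed fails the run):
1. the white jar stands upright on the tile, whole foot on it, let go (x of jar_center in the frame of tile_top between -0.042 and 0.042 m and y of jar_center in the frame of tile_top between -0.042 and 0.042 m and z of jar_center in the frame of tile_top between 0.026 and 0.036 m and angle between jar_center's own z axis and vertical below 0.1 rad and contact force between glaze_jar and the fingers below 0.1 N), for 0.2 s.
2. the red kidney lies flat inside the open drawer, let go (x of kidney_center in the frame of drawer_front between 0.03 and 0.135 m and y of kidney_center in the frame of drawer_front between -0.074 and 0.074 m and z of kidney_center in the frame of drawer_front between -0.021 and -0.01 m and (angle between kidney_center's own z axis and vertical below 0.15 rad or angle between kidney_center's own z axis and vertical above 2.99 rad) and contact force between kidney and the fingers below 0.1 N and value of joint drawer above 0.06 m), for 0.2 s.
At the end, for the whole second after the job is handed in: White jar upright (0.1 rad) on the tile, centre within 42 mm of the tile centre along each edge; red kidney flat (0.15 rad) on the drawer floor, centre 30-135 mm behind the drawer's front face, within 74 mm of its mid-line; drawer within 5 mm of shut; both at rest (x of jar_center in the frame of tile_top between -0.042 and 0.042 m and y of jar_center in the frame of tile_top between -0.042 and 0.042 m and z of jar_center in the frame of tile_top between 0.026 and 0.036 m and angle between jar_center's own z axis and vertical below 0.1 rad and x of kidney_center in the frame of drawer_front between 0.03 and 0.135 m and y of kidney_center in the frame of drawer_front between -0.074 and 0.074 m and z of kidney_center in the frame of drawer_front between -0.021 and -0.01 m and (angle between kidney_center's own z axis and vertical below 0.15 rad or angle between kidney_center's own z axis and vertical above 2.99 rad) and value of joint drawer below 0.005 m and linear speed of each of glaze_jar, kidney below 0.02 m/s); the robot touches nothing.
It fails at once if the white jar is tipped by more than 0.6 rad (angle between jar_center's own z axis and vertical above 0.6 rad).
It fails at once if the green jar is moved by more than 25 mm (distance of green_jar_center from where it was at the start of the episode above 0.025 m).
It fails at once if the wooden stamp is moved by more than 25 mm (distance of stamp_center from where it was at the start of the episode above 0.025 m).
It fails at once if the wooden rib is moved by more than 25 mm (distance of wood_rib_center from where it was at the start of the episode above 0.025 m).
It also fails if it takes over 72 s, if anything falls off the work surface, if the arm or the gripper's body presses on something with over 40 N, if the wrist force passes 120 N, or if a joint passes its speed limit or range.

## Working session

There is one attempt and no reset: what is moved stays moved. The work goes in short steps, Python scripts to look and compute and a tool call to move; the robot and the scene stay as the last step left them, time stands still between calls to the robot, and variables do not carry over. Pictures are saved under pics/ and viewed, and the job is handed in when it is done.

Besides the shell and the picture viewer there is one more tool, called after "Call:" by a JSON object that holds its "fn" and its "kwargs", one argument or row to a line. drive_tool: Moves the arm, as the interface text tells. Its arguments: {"type":"object","properties":{"commands":{"type":"array"},"newtons":{"type":"number"}},"required":["commands"]}

```bash
mkdir -p pics; ls
cat > h.py <<'E'
import numpy as np, cv2
from plant import r
def grab(n):
    d=r.get_image(n); np.savez('last_%s.npz'%n,**d); return d
def ray(d,u,v):
    p=cv2.undistortPoints(np.array([[[u,v]]],float),np.array(d["camera_matrix"],float),np.array(d["D"],float))[0,0]
    R=np.array(d["R"]);t=np.array(d["t"]); return -R.T@t, R.T@np.array([p[0],p[1],1.0])
def onz(d,u,v,z):
    c,w=ray(d,u,v); return c+w*(z-c[2])/w[2]
def depthpt(d,u,v):
    c,w=ray(d,u,v); return c+w*float(d["z_map"][int(v),int(u)])
def save(d,n): cv2.imwrite('pics/'+n,cv2.cvtColor(d["img"],cv2.COLOR_RGB2BGR))
E
python3 - <<'E'
from h import *
for n in("scene","top"):
    d=grab(n);save(d,n+"0.png");print(n,-np.array(d["R"]).T@np.array(d["t"]),np.array(d["R"])[2], np.array(d["camera_matrix"])[0,0])
print(r.sense())
E
```

```text
pics
scene [ 0.03460185 -0.43653915  0.79094204] [ 0.51491273  0.44797935 -0.73087576] 450.726406836667
top [ 0.3475367  -0.00169482  1.13064436] [ 1.97811380e-01 -4.81820535e-04 -9.80239984e-01] 447.1366983794023
{'time': 0.1, 'joint_pos': array([ 1.05259953e+00,  1.31100894e-01,  1.48919901e+00, -1.36844715e-05,
        1.52297660e+00, -8.53825843e-02]), 'joint_vel': array([-0.00097247, -0.00088137, -0.00158209, -0.00049885, -0.00011558,
        0.00027065]), 'joint_torque': array([ 5.73574562e-04, -5.70957005e+01, -5.01937008e+01, -3.37344482e-04,
        8.49535660e-03, -1.03876357e-05]), 'tool_pos': array([0.25134998, 0.54419095, 0.19052454]), 'orientation': array([-2.43718748e-04,  2.14721525e-01,  9.76674950e-01, -8.05903469e-04]), 'force': array([-0.95173201, -0.98978331, -0.11677164]), 'wrist_torque': array([-0.04289476,  0.00446603, -0.03578287]), 'opening': 0.08529181368668573}
```

View pics/scene0.png

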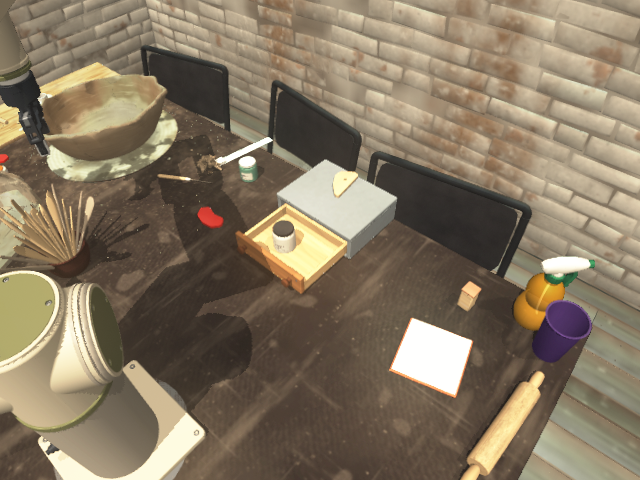

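View pics/top0.png

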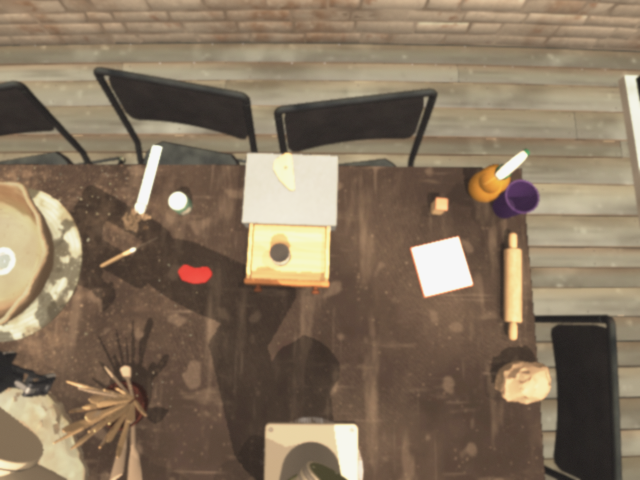

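The top view shows the jar lid at about (280,253), kidney at (195,273), tile at (441,266) and drawer front at row 285. The scene view shows the lid at (284,229), kidney at (210,217) and tile at (432,356). I'll measure these next.

```bash
cat >> h.py <<'E'
def ld(n): return dict(np.load('last_%s.npz'%n))
def blob(m,box):
    x0,y0,x1,y1=box; k=np.zeros(m.shape,np.uint8); k[y0:y1,x0:x1]=m[y0:y1,x0:x1].astype(np.uint8)
    c=max(cv2.findContours(k,cv2.RETR_EXTERNAL,cv2.CHAIN_APPROX_NONE)[0],key=cv2.contourArea)
    return c
def tri(d1,p1,d2,p2):
    c1,w1=ray(d1,*p1);c2,w2=ray(d2,*p2)
    s=np.linalg.lstsq(np.c_[w1,-w2],c2-c1,rcond=None)[0]
    a=c1+w1*s[0];b=c2+w2*s[1]; return (a+b)/2,np.linalg.norm(a-b)
def cen(c):
    m=cv2.moments(c);return m['m10']/m['m00'],m['m01']/m['m00']
E
python3 - <<'E'
from h import *
S=ld('scene');T=ld('top')
def masks(d):
    h=cv2.cvtColor(d['img'],cv2.COLOR_RGB2HSV);H,s,V=[h[...,i].astype(int) for i in range(3)]
    return dict(red=((H<6)|(H>174))&(s>170)&(V>90), white=(V>215)&(s<50), dark=(V<70))
boxes=dict(red=((190,200,232,235),(170,258,218,290)),white=((380,310,480,400),(400,228,480,305)),dark=((268,215,300,245),(266,240,295,268)))
ms=masks(S),masks(T)
for k in boxes:
    cc=[]
    for d,m,b,n in zip((S,T),ms,boxes[k],"ST"):
        c=blob(m[k],b);p=cen(c);cc.append(p)
        print(k,n,cv2.contourArea(c),np.round(p,1),cv2.boundingRect(c),"depth",depthpt(d,*p).round(4))
        z={'red':.008,'white':.008,'dark':.076}[k]
        P=np.array([onz(d,*q[0],z)[:2] for q in c],np.float32)*1000
        if k!='dark': print('   rect',cv2.minAreaRect(P), 'centroid',np.round(cen(P.reshape(-1,1,2)),1))
        else: print('  ',cv2.minEnclosingCircle(P),onz(d,*p,z).round(4),cv2.fitEllipse(P.reshape(-1,1,2)))
    print('  tri',tri(S,cc[0],T,cc[1]))
def big(n,d,b,f):
    x0,y0,x1,y1=b;cv2.imwrite('pics/'+n,cv2.cvtColor(cv2.resize(d['img'][y0:y1,x0:x1],None,fx=f,fy=f,interpolation=cv2.INTER_CUBIC),cv2.COLOR_RGB2BGR))
big('t_draw.png',T,(170,145,350,300),4)
big('s_draw.png',S,(190,150,400,300),3.8)
E
```

```text
red S 327.5 [209.5 217.8] (197, 207, 27, 21) depth [0.4629 0.2982 0.0036]
   rect ((459.491943359375, 295.3721008300781), (87.73497009277344, 45.67039108276367), 85.86902618408203) centroid [460.8 295. ]
red T 435.5 [194.6 274. ] (179, 265, 33, 19) depth [0.4626 0.2962 0.0078]
   rect ((461.6689453125, 296.0764465332031), (83.12487030029297, 43.28731918334961), 85.02539825439453) centroid [462.7 296.3]
  tri (array([0.46274707, 0.2973302 , 0.00431415]), np.float64(0.000575297673120051))
white S 3613.5 [432.2 355.6] (392, 319, 80, 76) depth [ 0.4863 -0.3271  0.006 ]
   rect ((487.92266845703125, -325.461669921875), (124.65699768066406, 124.67256927490234), 13.726003646850586) centroid [ 488.  -325.4]
white T 2355.5 [441.5 266.2] (412, 237, 60, 59) depth [ 0.4889 -0.3282  0.0071]
   rect ((489.7405090332031, -328.2162170410156), (126.21490478515625, 126.54513549804688), 14.02088451385498) centroid [ 489.6 -328.2]
  tri (array([ 0.48820029, -0.32784225,  0.00462278]), np.float64(0.0028246483955830493))Traceback (most recent call last):
  File "<stdin>", line 11, in <module>
  File "h.py", line 16, in blob
    c=max(cv2.findContours(k,cv2.RETR_EXTERNAL,cv2.CHAIN_APPROX_NONE)[0],key=cv2.contourArea)
ValueError: max() iterable argument is empty
```

```bash
sleep 0
python3 - <<'E'
from h import *
S=ld('scene');T=ld('top')
cc=[]
for d,b in((S,(268,215,300,240)),(T,(266,240,295,268))):
    g=d['img'].max(2).astype(int); c=blob(g<110,b); p=cen(c);cc.append(p)
    P=np.array([onz(d,*q[0],.076)[:2] for q in c],np.float32)*1000
    print(cv2.contourArea(c),p,cv2.minEnclosingCircle(P),onz(d,*p,.076),depthpt(d,*p))
print(tri(S,cc[0],T,cc[1]))
def big(n,d,b,f):
    x0,y0,x1,y1=b;cv2.imwrite('pics/'+n,cv2.cvtColor(cv2.resize(d['img'][y0:y1,x0:x1],None,fx=f,fy=f,interpolation=cv2.INTER_CUBIC),cv2.COLOR_RGB2BGR))
big('t_draw.png',T,(170,145,350,295),4)
big('s_draw.png',S,(190,150,400,300),3.8)
E
```

```text
45.0 (282.1, 233.2888888888889) ((504.15447998046875, 74.12037658691406), 21.873414993286133) [0.49373005 0.06864516 0.076     ] [0.49498718 0.0700284  0.07404243]Traceback (most recent call last):
  File "<stdin>", line 5, in <module>
  File "h.py", line 16, in blob
    c=max(cv2.findContours(k,cv2.RETR_EXTERNAL,cv2.CHAIN_APPROX_NONE)[0],key=cv2.contourArea)
ValueError: max() iterable argument is empty
```

Run:
```python
from h import *
S=ld('scene');T=ld('top')
print(T['img'][244:264:2,268:294:3].sum(2)//3);print(S['img'][218:246:2,270:300:3].sum(2)//3)
def big(n,d,b,f):
    x0,y0,x1,y1=b;cv2.imwrite('pics/'+n,cv2.cvtColor(cv2.resize(d['img'][y0:y1,x0:x1],None,fx=f,fy=f,interpolation=cv2.INTER_CUBIC),cv2.COLOR_RGB2BGR))
big('t_draw.png',T,(170,145,350,295),4)
big('s_draw.png',S,(190,150,400,300),3.8)
```

```text
[[227 190 148 117 115 127 166 195 224]
 [226 170 108 104 105 107 129 188 221]
 [223 131 105 105 106 106 111 198 222]
 [212 114 106 106 106 106 106 185 223]
 [206 110 107 106 108 105 104 167 226]
 [209 112 107 106 106 104 104 176 225]
 [212 128 106 105 103  99 106 186 222]
 [219 185 106 103 100  97 154 192 225]
 [222 215 152 108 105 143 214 202 231]
 [223 220 209 192 189 222 210 224 231]]
[[140 145 138 172 232 220 221 218 174 166]
 [143 139 174 209 153 180 201 220 216 184]
 [141 145 160 100 100  98 100 194 219 218]
 [143 209 101 101 100 100 101 101 225 219]
 [209 131 101 102 101 101 102 104 226 227]
 [218 107  99 101 101 102 101 104 208 229]
 [219 102  96  98  98 100 100  99 162 189]
 [224 157  92  94  94  97  98  67 168 189]
 [223 241  84  82  87  86  71 163 162 191]
 [217 215 242 178  78 131 218 236 155 179]
 [215 201 237 251 251 250 243 196 153 164]
 [217 204 215 229 236 230 210 188 152 164]
 [219 200 212 221 223 218 209 187 152 167]
 [219 211 195 219 219 215 207 183 151 168]]
```

View pics/t_draw.png

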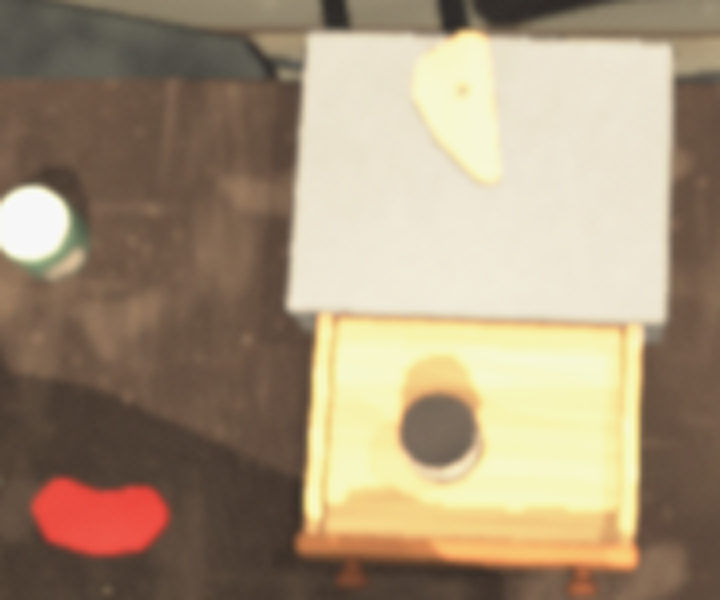

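View pics/s_draw.png

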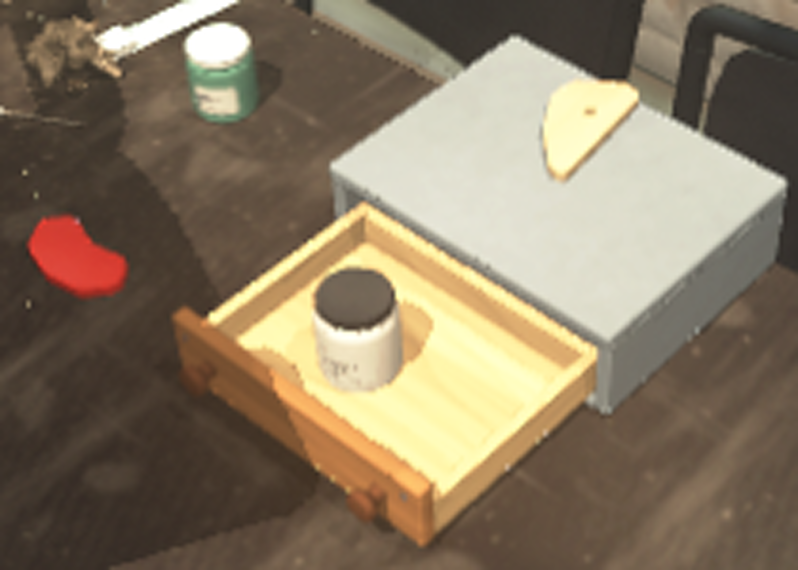

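Run:
```python
from h import *
S=ld('scene');T=ld('top')
cc=[]
for d,b in((S,(268,218,300,242)),(T,(266,240,296,268))):
    g=d['img'].mean(2); c=blob(g<135,b); p=cen(c);cc.append(p)
    P=np.array([onz(d,*q[0],.076)[:2] for q in c],np.float32)*1000
    print(cv2.contourArea(c),np.round(p,1),cv2.minEnclosingCircle(P),onz(d,*p,.076),depthpt(d,*p))
print(tri(S,cc[0],T,cc[1]))
c4=lambda u,v:(u/4+170-.375,v/4+145-.375)
s4=lambda u,v:(u/3.8+190-.37,v/3.8+150-.37)
for n,p in dict(frL=(297,550),frR=(637,565)).items(): print('top z.06',n,onz(T,*c4(*p),.06).round(4))
for n,p in dict(frL=(175,315),frR=(418,493),frRback=(433,480)).items(): print('scene z.06',n,onz(S,*s4(*p),.06).round(4))
for n,p in dict(unFL=(290,312),unFR=(665,323),unBL=(307,32),unBR=(673,45)).items(): print('top unit z.074',n,onz(T,*c4(*p),.074).round(4))
for n,p in dict(unFL=(333,170),unFR=(605,342),unBR=(785,186),unBL=(517,37)).items(): print('scene unit',n,onz(S,*s4(*p),.074).round(4))
print('floor z',depthpt(S,*s4(450,400)).round(4),depthpt(T,*c4(560,420)).round(4),depthpt(T,*c4(560,500)).round(4))
for n,p in dict(L=(318,330),R=(640,330)).items(): print('walls z.04',n,onz(T,*c4(*p),.04).round(4))
# depth cloud of the front panel
X=[]
K=T['camera_matrix']
for v in range(276,292):
    q=depthpt(T,290,v);print(v,q.round(3),T['img'][v,290])
```

```text
248.0 [283.1 228.4] ((505.781494140625, 77.4963150024414), 25.28181266784668) [0.50598419 0.07726654 0.076     ] [0.50679531 0.07815066 0.07476978]
227.5 [279.1 251.9] ((510.9300842285156, 78.7137680053711), 21.86475372314453) [0.51083174 0.07891913 0.076     ] [0.51164843 0.07932231 0.07072539]
(array([0.51051629, 0.08015954, 0.07088499]), np.float64(0.0027834617885454513))
top z.06 frL [0.4393 0.1627 0.06  ]
top z.06 frR [ 0.4325 -0.0406  0.06  ]
scene z.06 frL [0.4391 0.1625 0.06  ]
scene z.06 frR [ 0.4326 -0.0367  0.06  ]
scene z.06 frRback [ 0.4443 -0.037   0.06  ]
top unit z.074 unFL [0.5819 0.1706 0.074 ]
top unit z.074 unFR [ 0.5774 -0.0565  0.074 ]
top unit z.074 unBL [0.7617 0.1677 0.074 ]
top unit z.074 unBR [ 0.7553 -0.0616  0.074 ]
scene unit unFL [0.5809 0.1672 0.074 ]
scene unit unFR [ 0.573  -0.0543  0.074 ]
scene unit unBR [ 0.7485 -0.0604  0.074 ]
scene unit unBL [0.7592 0.1645 0.074 ]
floor z [0.5241 0.0224 0.0106] [0.5268 0.0067 0.0154] [0.4767 0.0062 0.0108]
walls z.04 L [0.5781 0.1582 0.04  ]
walls z.04 R [ 0.5802 -0.0427  0.04  ]
276 [0.46  0.055 0.016] [244 209 134]
277 [0.458 0.055 0.011] [245 211 135]
278 [0.455 0.055 0.017] [243 201 129]
279 [0.452 0.055 0.013] [239 183 116]
280 [0.446 0.052 0.061] [243 180 110]
281 [0.443 0.052 0.062] [246 189 112]
282 [0.441 0.052 0.06 ] [247 196 114]
283 [0.438 0.052 0.063] [246 191 112]
284 [0.436 0.052 0.057] [240 166  98]
285 [0.436 0.054 0.026] [199 124  75]
286 [0.436 0.055 0.005] [128  82  54]
287 [ 0.434  0.055 -0.001] [78 56 42]
288 [ 0.431  0.055 -0.001] [58 47 39]
289 [0.428 0.055 0.   ] [63 52 45]
290 [0.426 0.055 0.   ] [66 54 45]
291 [ 0.424  0.055 -0.001] [67 53 45]
```

Run:
```python
from h import *
T=ld('top')
for u,v in [(125,370),(110,395),(80,385),(135,390),(130,345),(105,400),(70,430),(100,350)]: print(u,v,depthpt(T,u,v).round(3))
z=T['z_map'];mx=[]
for v in range(200,479,2):
  for u in range(60,320,2):
    if z[v,u]>0:
        p=depthpt(T,u,v)
        if p[2]>.12 and p[0]>.1: mx.append(np.r_[p,u,v])
mx=np.array(mx);
for x in np.arange(.1,.8,.05):
    k=mx[(mx[:,0]>=x)&(mx[:,0]<x+.05)]
    if len(k): print(round(x,2),'y',k[:,1].min().round(3),k[:,1].max().round(3),'z',k[:,2].max().round(3))
```

```text
125 370 [0.241 0.394 0.156]
110 395 [0.179 0.451 0.089]
80 385 [0.204 0.504 0.127]
135 390 [0.179 0.426 0.008]
130 345 [ 0.285  0.451 -0.003]
105 400 [0.183 0.424 0.175]
70 430 [0.123 0.488 0.183]
100 350 [ 0.271  0.525 -0.001]
0.1 y -0.014 0.518 z 0.361
0.15 y 0.281 0.511 z 0.594
0.2 y 0.388 0.517 z 0.192
0.25 y 0.388 0.39 z 0.172
```

Call:
{"fn": "drive_tool", "kwargs": {
  "commands": [
    {"grip": 1,"x": 3,"y": 0,"z": 3},
    {"grip": 1,"x": 6,"y": 0,"z": 6,"roll": 6},
    {"grip": 1,"x": 10,"y": -2,"z": 6,"roll": 12},
    {"grip": 1,"x": 13,"y": -5,"z": 6,"roll": 18},
    {"grip": 1,"x": 16,"y": -8,"z": 6,"roll": 23},
    {"grip": 1,"x": 18,"y": -11,"z": 6,"roll": 23},
    {"grip": 1,"x": 20,"y": -14.5,"z": 6,"roll": 23},
    {"grip": 1,"x": 21,"y": -18,"z": 6,"roll": 23},
    {"grip": 1,"x": 22,"y": -22,"z": 6,"roll": 23},
    {"grip": 1,"x": 23,"y": -26,"z": 6,"roll": 23}
  ],
  "newtons": 35
}}

```text
$.commands[0]: bad value
```

Call:
{"fn": "drive_tool", "kwargs": {
  "commands": [
    {"grip": 1,"x": 0.7,"y": -4,"z": 0},
    {"grip": 1,"x": 1.4,"y": -8,"z": 0},
    {"grip": 1,"x": 2,"y": -12,"z": 0},
    {"grip": 1,"x": 2.6,"y": -16,"z": 0},
    {"grip": 1,"x": 2.8,"y": -19,"z": -2},
    {"grip": 1,"x": 2.8,"y": -20.6,"z": -4},
    {"grip": 1,"x": 2.8,"y": -20.6,"z": -6},
    {"grip": 1,"x": 2.8,"y": -20.6,"z": -8},
    {"grip": 1,"x": 2.8,"y": -20.6,"z": -8},
    {"grip": 1,"x": 2.8,"y": -20.6,"z": -8}
  ]
}}

```text
$.commands[0]: bad value
```

Call:
{"fn": "drive_tool", "kwargs": {
  "commands": [
    {"grip": 1,"x": 3,"y": 0,"z": 3,"roll": 0},
    {"grip": 1,"x": 6,"y": 0,"z": 6,"roll": 6},
    {"grip": 1,"x": 10,"y": -2,"z": 6,"roll": 12},
    {"grip": 1,"x": 13,"y": -5,"z": 6,"roll": 18},
    {"grip": 1,"x": 16,"y": -8,"z": 6,"roll": 23},
    {"grip": 1,"x": 18,"y": -11,"z": 6,"roll": 23},
    {"grip": 1,"x": 20,"y": -14.5,"z": 6,"roll": 23},
    {"grip": 1,"x": 21,"y": -18,"z": 6,"roll": 23},
    {"grip": 1,"x": 22,"y": -22,"z": 6,"roll": 23},
    {"grip": 1,"x": 23,"y": -26,"z": 6,"roll": 23}
  ],
  "newtons": 35
}}

```text
time: 0.93
tool_pos: [0.4816, 0.2828, 0.2507]
orientation: [-0.001, 0.016, 1.0, -0.0]
force: [1.4, -0.8, 0.3]
opening: 0.0856
```

Call:
{"fn": "drive_tool", "kwargs": {
  "commands": [
    {"grip": 1,"x": 0.7,"y": -4,"z": 0,"roll": 0},
    {"grip": 1,"x": 1.4,"y": -8,"z": 0,"roll": 0},
    {"grip": 1,"x": 2,"y": -12,"z": 0,"roll": 0},
    {"grip": 1,"x": 2.6,"y": -16,"z": 0,"roll": 0},
    {"grip": 1,"x": 2.8,"y": -19,"z": -2,"roll": 0},
    {"grip": 1,"x": 2.8,"y": -20.6,"z": -4,"roll": 0},
    {"grip": 1,"x": 2.8,"y": -20.6,"z": -7,"roll": 0},
    {"grip": 1,"x": 2.8,"y": -20.6,"z": -10,"roll": 0},
    {"grip": 1,"x": 2.8,"y": -20.6,"z": -12,"roll": 0},
    {"grip": 1,"x": 2.8,"y": -20.6,"z": -12,"roll": 0}
  ]
}}

```text
time: 1.77
tool_pos: [0.5055, 0.0782, 0.1256]
orientation: [-0.005, 0.016, 1.0, -0.0]
force: [-0.0, -0.1, -0.8]
opening: 0.0853
```

Run:
```python
from h import *
d=grab('scene');s=r.sense();print(s['tool_pos'],s['joint_pos'])
im=d['img'][120:320,170:430];cv2.imwrite('pics/s1.png',cv2.cvtColor(cv2.resize(im,None,fx=3,fy=3),cv2.COLOR_RGB2BGR))
```

```text
[0.50710409 0.07842606 0.12859606] [ 5.34940381e-02 -6.02509826e-02  1.79918673e+00 -5.83995128e-07
  1.40881117e+00 -1.48565488e+00]
```

View pics/s1.png

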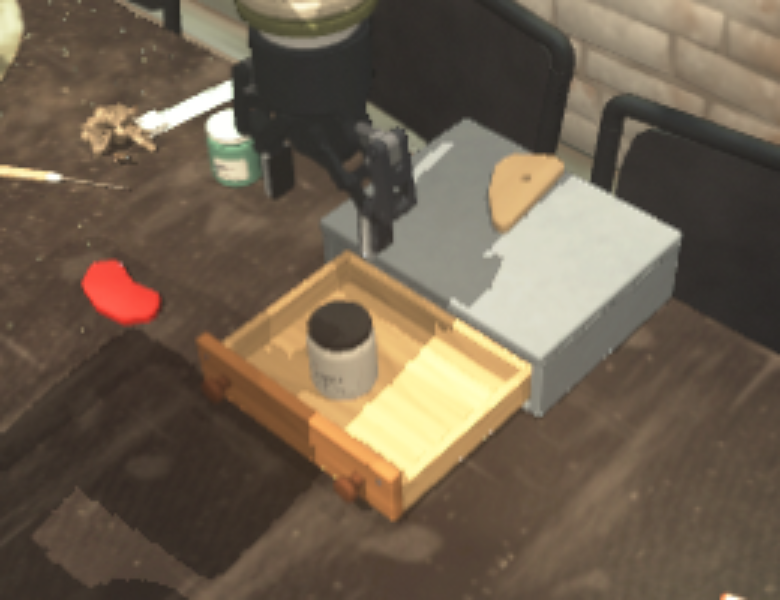

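The gripper hangs in line with the jar, with the fingers straddling along y and the jar at crop (342,345). I'll descend and grip.

Call:
{"fn": "drive_tool", "kwargs": {
  "commands": [
    {"grip": 1,"x": 0,"y": 0,"z": -2.5,"roll": 0},
    {"grip": 1,"x": 0,"y": 0,"z": -5,"roll": 0},
    {"grip": 1,"x": 0,"y": 0,"z": -7.5,"roll": 0},
    {"grip": 1,"x": 0,"y": 0,"z": -9.5,"roll": 0},
    {"grip": 1,"x": 0,"y": 0,"z": -9.8,"roll": 0},
    {"grip": 1,"x": 0,"y": 0,"z": -9.8,"roll": 0},
    {"grip": 0.4,"x": 0,"y": 0,"z": -9.8,"roll": 0},
    {"grip": 0.2,"x": 0,"y": 0,"z": -9.8,"roll": 0},
    {"grip": 0,"x": 0,"y": 0,"z": -9.8,"roll": 0},
    {"grip": -0.2,"x": 0,"y": 0,"z": -9.8,"roll": 0}
  ]
}}

```text
time: 2.65
tool_pos: [0.5109, 0.0788, 0.0351]
orientation: [0.001, 0.016, 1.0, 0.0]
force: [0.2, 0.1, -0.9]
opening: 0.0388
```

Call:
{"fn": "drive_tool", "kwargs": {
  "commands": [
    {"grip": -0.5,"x": 0,"y": 0,"z": 0,"roll": 0},
    {"grip": -1,"x": 0,"y": 0,"z": 0,"roll": 0},
    {"grip": -1,"x": 0,"y": 0,"z": 0,"roll": 0},
    {"grip": -1,"x": 0,"y": 0,"z": 0,"roll": 0},
    {"grip": -1,"x": 0,"y": 0,"z": 0,"roll": 0},
    {"grip": -1,"x": 0,"y": 0,"z": 0,"roll": 0}
  ]
}}

```text
time: 3.15
tool_pos: [0.5183, 0.0832, 0.0428]
orientation: [0.009, 0.015, 1.0, 0.004]
force: [-1.0, 17.4, 38.8]
opening: 0.0004
```

```bash
cat >> h.py <<'E'
def crop(n,b,name,f=3):
    d=grab(n);x0,y0,x1,y1=b
    cv2.imwrite('pics/'+name,cv2.cvtColor(cv2.resize(d['img'][y0:y1,x0:x1],None,fx=f,fy=f),cv2.COLOR_RGB2BGR));return d
E
python3 - <<'E'
from h import *
crop('scene',(170,120,430,320),'s2.png');crop('top',(170,145,370,295),'t2.png',4)
E
```

```text
(no output)
```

View pics/s2.png

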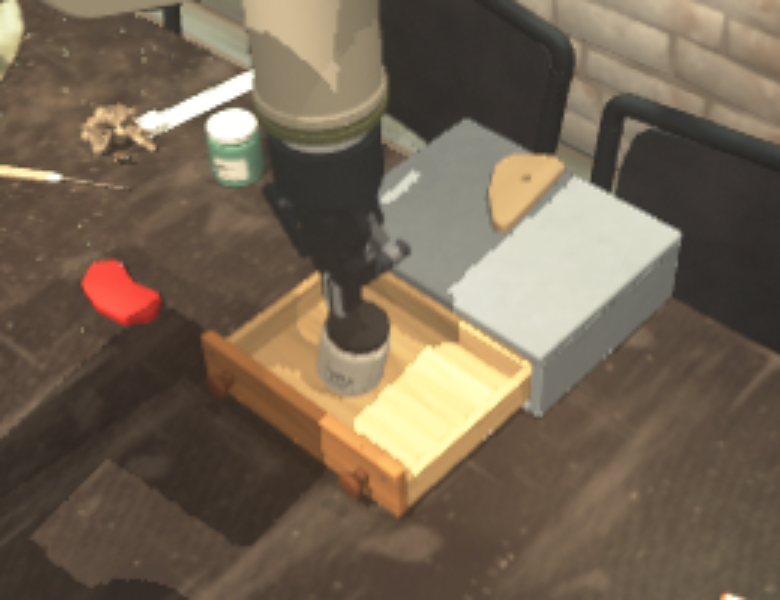

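View pics/t2.png

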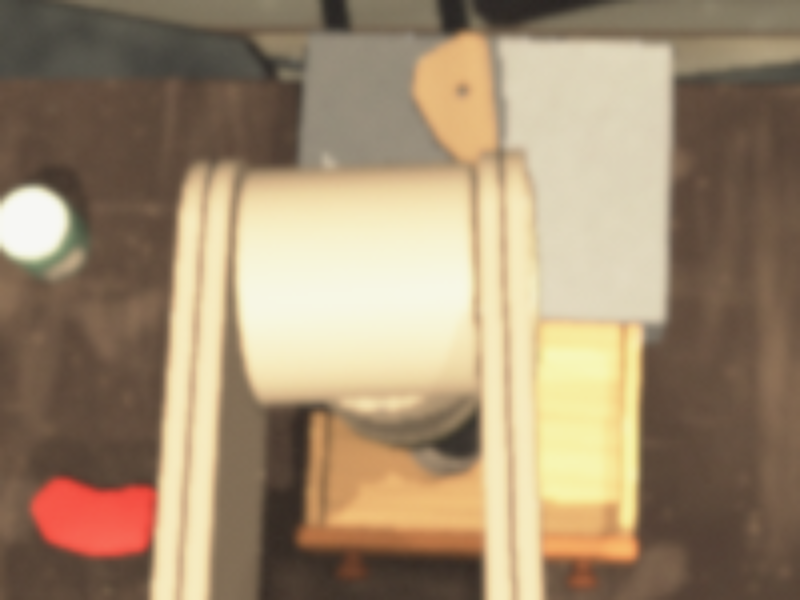

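Run:
```python
from h import *
S=ld('scene')
def proj(d,X): return cv2.projectPoints(np.array([X],float),cv2.Rodrigues(d['R'])[0],d['t'],d['camera_matrix'],d['D'])[0].ravel()
for X in [(.507,.078,.129),(.507,.12,.129),(.507,.036,.129),(.518,.083,.043),(.509,.078,.014),(.509,.078,.076)]:
    p=proj(S,X);print(X,p.round(1),'crop',((p-[170,120])*3).round(0))
g=S['img'].mean(2); 
print(r.sense())
b=((S['img'].max(2)<115)).astype(int)
```

```text
(0.507, 0.078, 0.129) [281.4 210.6] crop [334. 272.]
(0.507, 0.12, 0.129) [267.4 202.2] crop [292. 246.]
(0.507, 0.036, 0.129) [296.  219.5] crop [378. 298.]
(0.518, 0.083, 0.043) [285.9 234.3] crop [348. 343.]
(0.509, 0.078, 0.014) [285.6 246.1] crop [347. 378.]
(0.509, 0.078, 0.076) [283.8 227.5] crop [341. 322.]
{'time': 3.25, 'joint_pos': array([ 0.05670397,  0.0332425 ,  1.8716293 ,  0.00651288,  1.21862054,
       -1.48562334]), 'joint_vel': array([-0.0014263 ,  0.00120013,  0.00010269, -0.00047262, -0.00170064,
        0.00154897]), 'joint_torque': array([ -9.10597533, -27.25797951, -25.93283057,  -6.24041498,
         0.08605154,  -0.0360291 ]), 'tool_pos': array([0.51831828, 0.08318201, 0.04281801]), 'orientation': array([0.00880987, 0.01532883, 0.99983685, 0.00370035]), 'force': array([-0.87359862, 16.91557189, 39.3893643 ]), 'wrist_torque': array([3.2454209 , 0.15145814, 0.00609387]), 'opening': 0.00012792109553696617}
```

Run:
```python
from h import *
crop('scene',(240,170,340,270),'s2b.png',6)
```

```text
(no output)
```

View pics/s2b.png

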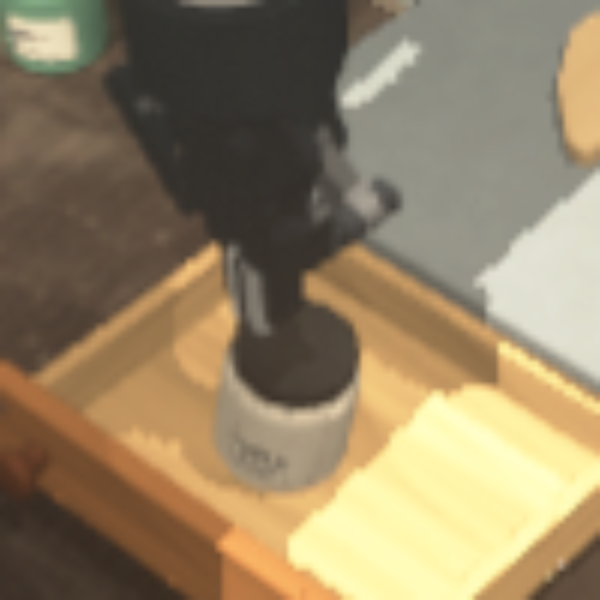

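The picture shows the closed fingertips resting on the lid at crop (262,325), although the reported TCP is at z=0.043, well below the lid top. I'll lift off first, then check where the fingertips really are against the reported TCP.

Call:
{"fn": "drive_tool", "kwargs": {
  "commands": [
    {"grip": -1,"x": 0,"y": 0,"z": 1,"roll": 0},
    {"grip": -1,"x": 0,"y": 0,"z": 2,"roll": 0},
    {"grip": -1,"x": 0,"y": 0,"z": 4,"roll": 0},
    {"grip": -1,"x": 0,"y": 0,"z": 6,"roll": 0},
    {"grip": -1,"x": 0,"y": 0,"z": 6,"roll": 0},
    {"grip": -1,"x": 0,"y": 0,"z": 6,"roll": 0},
    {"grip": -1,"x": 0,"y": 0,"z": 6,"roll": 0}
  ]
}}

```text
time: 3.88
tool_pos: [0.5092, 0.0785, 0.093]
orientation: [-0.0, 0.016, 1.0, -0.0]
force: [0.4, 0.4, 0.7]
opening: 0.0001
```

Run:
```python
from h import *
d=crop('scene',(220,140,340,260),'s3.png',5);s=r.sense();print(s['tool_pos'],s['orientation'],s['force'],s['joint_pos'],r.hold_point_z,[a for a in dir(r) if a[0]!='_'])
p=cv2.projectPoints(np.array([s['tool_pos'],s['tool_pos']+[0,0,.03]],float),cv2.Rodrigues(d['R'])[0],d['t'],d['camera_matrix'],d['D'])[0].reshape(-1,2);print(p,(p-[220,140])*5)
```

```text
[0.50873686 0.07848466 0.09238792] [-9.34194117e-04  1.58023267e-02  9.99874692e-01 -1.14799418e-04] [-0.82394204  0.00181111  0.16550717] [ 5.35160877e-02 -2.82003381e-02  1.83648677e+00 -1.02467086e-04
  1.33518603e+00 -1.48565024e+00] 0.0187 ['PlanningError', 'get_image', 'hold_point_z', 'job_done', 'sense']
[[283.00016056 222.21763196]
 [282.00927771 212.33825998]] [[315.00080281 411.08815979]
 [310.04638853 361.69129991]]
```

View pics/s3.png

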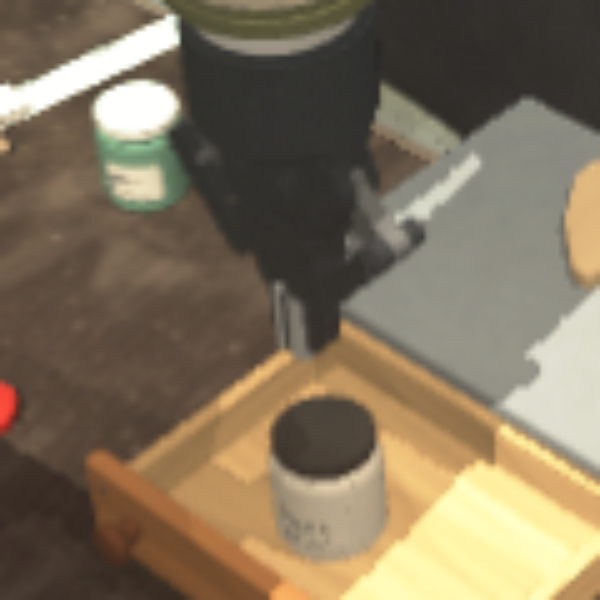

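Run:
```python
from h import *
d=ld('scene')
for u,v in [(279,207),(281,208),(283,208),(281,205),(279,203),(284,206),(285,205)]: print(u,v,depthpt(d,u,v).round(4),d['img'][v,u])
z=d['z_map'];print(z[200:214:2,274:292:2].round(3))
# jar lid now
g=d['img'].mean(2);c=blob(g<100,(272,216,298,237));p=cen(c);print(p,cv2.contourArea(c),onz(d,*p,.076))
crop('top',(170,145,370,295),'t3.png',4)
```

```text
279 207 [0.4978 0.0741 0.1486] [127 121 110]
281 208 [0.5032 0.0742 0.1418] [77 72 64]
283 208 [0.5009 0.0657 0.1486] [54 49 44]
281 205 [0.5022 0.0722 0.1523] [69 65 58]
279 203 [0.4987 0.0739 0.1594] [126 121 109]
284 206 [0.506  0.0675 0.1494] [54 48 44]
285 205 [0.5075 0.0658 0.1522] [54 49 45]
[[0.94  0.928 0.924 0.915 0.92  0.904 0.9   0.895 1.064]
 [0.949 0.935 0.928 0.93  0.924 0.933 0.904 1.063 1.06 ]
 [0.952 0.937 0.932 0.933 0.926 0.932 0.938 1.107 1.064]
 [1.159 0.943 0.938 0.937 0.934 0.937 0.94  1.104 1.1  ]
 [1.155 0.947 0.943 0.942 0.938 0.941 0.948 1.102 1.094]
 [1.149 1.092 0.946 0.946 0.944 1.101 1.112 1.108 1.1  ]
 [1.086 1.084 1.09  0.952 1.103 1.106 1.116 1.119 1.109]]
(284.2326666666666, 227.12) 250.0 [0.51044107 0.07793281 0.076     ]
```

View pics/t3.png

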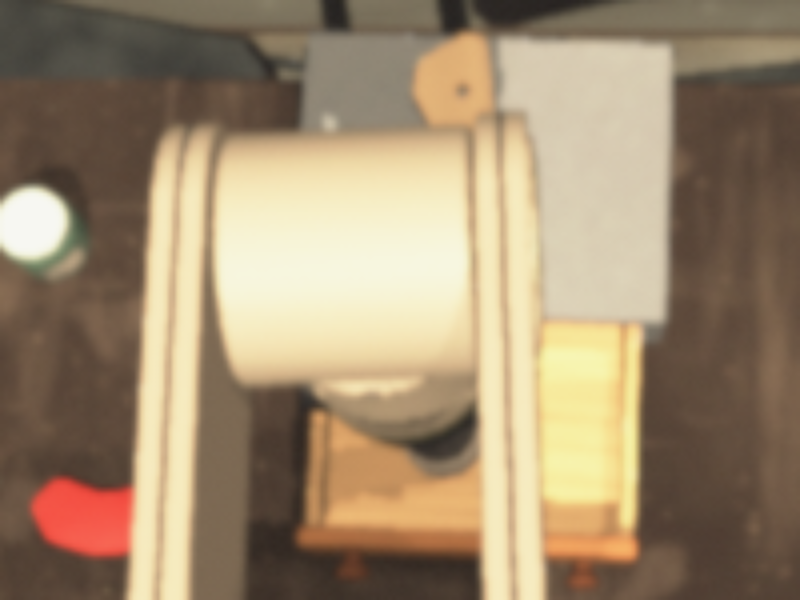

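The closed fingertips appear at crop (307,355), while the reported TCP projects to (315,411). The ray, the depth and the contact on the lid all agree that the real tips sit about 33 mm above the reported TCP, with x and y correct. I'll use that offset and try again.

Call:
{"fn": "drive_tool", "kwargs": {
  "commands": [
    {"grip": 1,"x": 0.2,"y": 0,"z": 1,"roll": 0},
    {"grip": 1,"x": 0.2,"y": 0,"z": 1,"roll": 0},
    {"grip": 1,"x": 0.2,"y": 0,"z": 1,"roll": 0},
    {"grip": 1,"x": 0.2,"y": 0,"z": 1,"roll": 0},
    {"grip": 1,"x": 0.2,"y": 0,"z": 1,"roll": 0},
    {"grip": 1,"x": 0.2,"y": 0,"z": 0,"roll": 0},
    {"grip": 1,"x": 0.2,"y": 0,"z": -2,"roll": 0},
    {"grip": 1,"x": 0.2,"y": 0,"z": -4,"roll": 0},
    {"grip": 1,"x": 0.2,"y": 0,"z": -5.5,"roll": 0},
    {"grip": 1,"x": 0.2,"y": 0,"z": -6,"roll": 0}
  ]
}}

```text
time: 4.82
tool_pos: [0.5089, 0.0785, 0.0297]
orientation: [-0.003, 0.016, 1.0, -0.0]
force: [-0.6, 0.0, -0.5]
opening: 0.0853
```

Call:
{"fn": "drive_tool", "kwargs": {
  "commands": [
    {"grip": 1,"x": 0,"y": 0,"z": -1,"roll": 0},
    {"grip": 1,"x": 0,"y": 0,"z": -2,"roll": 0},
    {"grip": 1,"x": 0,"y": 0,"z": -2.8,"roll": 0},
    {"grip": 1,"x": 0,"y": 0,"z": -3.5,"roll": 0},
    {"grip": 1,"x": 0,"y": 0,"z": -3.5,"roll": 0},
    {"grip": 1,"x": 0,"y": 0,"z": -3.5,"roll": 0}
  ]
}}

```text
time: 5.32
tool_pos: [0.5114, 0.0787, -0.0018]
orientation: [-0.0, 0.016, 1.0, -0.0]
force: [-0.5, -0.1, 0.7]
opening: 0.0853
```

Run:
```python
from h import *
d=crop('scene',(220,140,340,260),'s4.png',5);s=r.sense();print(s['tool_pos'],s['force'])
```

```text
[ 0.51190901  0.07870384 -0.00122426] [ 0.10270627 -0.2038651   0.75674007]
```

View pics/s4.png

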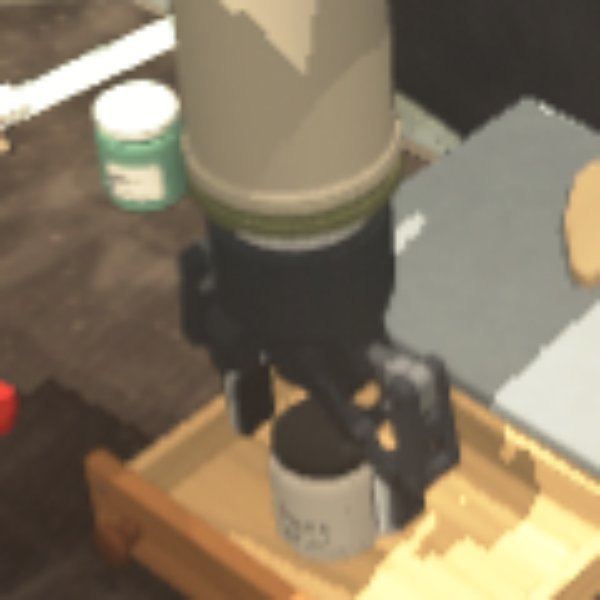

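The fingers now straddle the jar, with the left tip at (250,430) and the right at (400,520). I'll close on it.

Call:
{"fn": "drive_tool", "kwargs": {
  "commands": [
    {"grip": 1,"x": 0,"y": 0,"z": -0.4,"roll": 0},
    {"grip": 0.6,"x": 0,"y": 0,"z": -0.4,"roll": 0},
    {"grip": 0.3,"x": 0,"y": 0,"z": -0.4,"roll": 0},
    {"grip": 0.1,"x": 0,"y": 0,"z": -0.4,"roll": 0},
    {"grip": -0.2,"x": 0,"y": 0,"z": -0.4,"roll": 0},
    {"grip": -0.5,"x": 0,"y": 0,"z": -0.4,"roll": 0},
    {"grip": -1,"x": 0,"y": 0,"z": -0.4,"roll": 0},
    {"grip": -1,"x": 0,"y": 0,"z": -0.4,"roll": 0},
    {"grip": -1,"x": 0,"y": 0,"z": -0.4,"roll": 0}
  ]
}}

```text
time: 6.12
tool_pos: [0.5123, 0.0788, -0.0049]
orientation: [0.001, 0.016, 1.0, 0.0]
force: [-0.9, 0.0, 5.0]
opening: 0.0504
```

Call:
{"fn": "drive_tool", "kwargs": {
  "commands": [
    {"grip": -1,"x": 0,"y": 0,"z": 0.5,"roll": 0},
    {"grip": -1,"x": 0,"y": 0,"z": 1,"roll": 0},
    {"grip": -1,"x": 0,"y": 0,"z": 2,"roll": 0},
    {"grip": -1,"x": 0,"y": 0,"z": 4,"roll": 0},
    {"grip": -1,"x": 0,"y": 0,"z": 6,"roll": 0},
    {"grip": -1,"x": 0,"y": 0,"z": 8,"roll": 0},
    {"grip": -1,"x": 0,"y": 0,"z": 10,"roll": 0},
    {"grip": -1,"x": 0,"y": 0,"z": 12,"roll": 0},
    {"grip": -1,"x": 0,"y": 0,"z": 12,"roll": 0}
  ]
}}

```text
time: 6.87
tool_pos: [0.5145, 0.0788, 0.1198]
orientation: [0.004, 0.016, 1.0, 0.0]
force: [0.5, -0.3, -0.9]
opening: 0.0505
```

Run:
```python
from h import *
d=crop('scene',(200,120,360,280),'s5.png',4);s=r.sense();print(s['tool_pos'],s['force'],s['opening'])
```

```text
[0.51361962 0.07878209 0.11733677] [ 0.2986609   0.21717822 -2.25132485] 0.050101704982631654
```

View pics/s5.png

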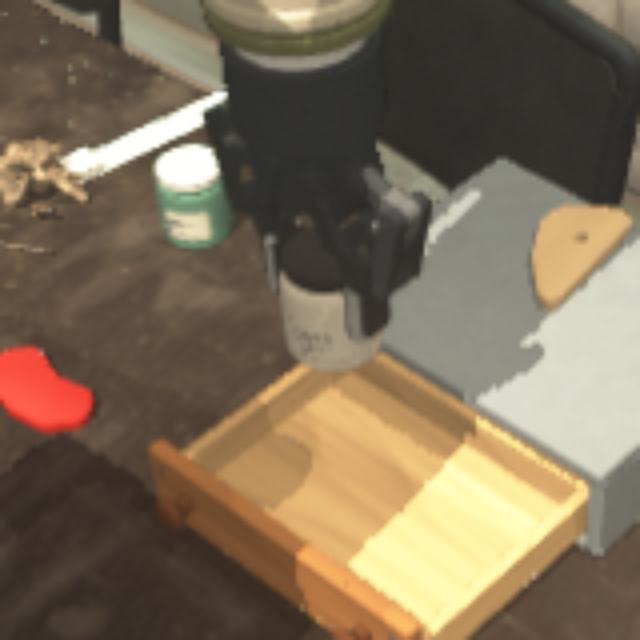

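The jar hangs upright in the grip at (330,310) and the drawer is empty. Next I carry it to the tile.

Call:
{"fn": "drive_tool", "kwargs": {
  "commands": [
    {"grip": -1,"x": 0,"y": -1.5,"z": 0,"roll": 0},
    {"grip": -1,"x": 0,"y": -4,"z": 0,"roll": 0},
    {"grip": -1,"x": -0.2,"y": -7.5,"z": 0,"roll": 0},
    {"grip": -1,"x": -0.5,"y": -11.5,"z": 0,"roll": 0},
    {"grip": -1,"x": -0.8,"y": -15.5,"z": 0,"roll": 0},
    {"grip": -1,"x": -1,"y": -19.5,"z": 0,"roll": 0},
    {"grip": -1,"x": -1.3,"y": -23.5,"z": 0,"roll": 0},
    {"grip": -1,"x": -1.6,"y": -27.5,"z": 0,"roll": 0},
    {"grip": -1,"x": -1.9,"y": -31.5,"z": 0,"roll": 0},
    {"grip": -1,"x": -2.3,"y": -35.5,"z": 0,"roll": 0}
  ]
}}

```text
time: 7.75
tool_pos: [0.4871, -0.2776, 0.1125]
orientation: [-0.001, 0.016, 1.0, 0.001]
force: [-0.3, -0.7, -2.9]
opening: 0.0499
```

Call:
{"fn": "drive_tool", "kwargs": {
  "commands": [
    {"grip": -1,"x": 0,"y": -2.5,"z": 0,"roll": 0},
    {"grip": -1,"x": 0,"y": -4,"z": 0,"roll": 0},
    {"grip": -1,"x": 0,"y": -5,"z": 0,"roll": 0},
    {"grip": -1,"x": 0,"y": -5,"z": -2,"roll": 0},
    {"grip": -1,"x": 0,"y": -5,"z": -4,"roll": 0},
    {"grip": -1,"x": 0,"y": -5,"z": -6,"roll": 0},
    {"grip": -1,"x": 0,"y": -5,"z": -8,"roll": 0},
    {"grip": -1,"x": 0,"y": -5,"z": -9.5,"roll": 0},
    {"grip": -1,"x": 0,"y": -5,"z": -10,"roll": 0},
    {"grip": -1,"x": 0,"y": -5,"z": -10,"roll": 0}
  ]
}}

```text
time: 8.58
tool_pos: [0.4872, -0.3239, 0.0119]
orientation: [-0.002, 0.015, 1.0, 0.002]
force: [-0.2, 0.8, -3.5]
opening: 0.0501
```

Run:
```python
from h import *
d=crop('scene',(360,250,500,420),'s6.png',3.5);s=r.sense();print(s['tool_pos'],s['force'],s['opening'],s['joint_pos'])
```

```text
[ 0.48824536 -0.32495247  0.01367118] [-0.45567511  0.56859996 -1.94539085] 0.0504044599421968 [-6.74761452e-01  2.50254073e-01  1.69030492e+00  1.88541589e-04
  1.20323954e+00 -2.21522712e+00]
```

View pics/s6.png

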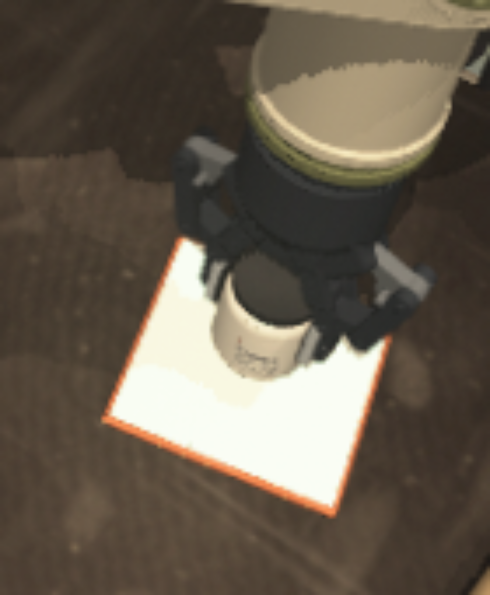

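The jar is above the tile's middle, with its foot near (265,370). Lowering.

Call:
{"fn": "drive_tool", "kwargs": {
  "commands": [
    {"grip": -1,"x": 0,"y": 0,"z": -0.8,"roll": 0},
    {"grip": -1,"x": 0,"y": 0,"z": -1.5,"roll": 0},
    {"grip": -1,"x": 0,"y": 0,"z": -2,"roll": 0},
    {"grip": -1,"x": 0,"y": 0,"z": -2.2,"roll": 0},
    {"grip": -1,"x": 0,"y": 0,"z": -2.3,"roll": 0},
    {"grip": -1,"x": 0,"y": 0,"z": -2.3,"roll": 0},
    {"grip": -1,"x": 0,"y": 0,"z": -2.3,"roll": 0}
  ]
}}

```text
time: 9.22
tool_pos: [0.4888, -0.3265, -0.0083]
orientation: [0.0, 0.016, 1.0, -0.0]
force: [0.3, -0.1, -1.0]
opening: 0.05
```

Call:
{"fn": "drive_tool", "kwargs": {
  "commands": [
    {"grip": -1,"x": 0,"y": 0,"z": -0.1,"roll": 0},
    {"grip": -1,"x": 0,"y": 0,"z": -0.2,"roll": 0},
    {"grip": -1,"x": 0,"y": 0,"z": -0.2,"roll": 0},
    {"grip": -1,"x": 0,"y": 0,"z": -0.2,"roll": 0}
  ]
}}

```text
time: 9.55
tool_pos: [0.4886, -0.3263, -0.0105]
orientation: [-0.0, 0.016, 1.0, 0.0]
force: [-1.2, -0.1, -1.8]
opening: 0.0505
```

Call:
{"fn": "drive_tool", "kwargs": {
  "commands": [
    {"grip": -1,"x": 0,"y": 0,"z": -0.1,"roll": 0},
    {"grip": -1,"x": 0,"y": 0,"z": -0.2,"roll": 0},
    {"grip": -1,"x": 0,"y": 0,"z": -0.2,"roll": 0},
    {"grip": -1,"x": 0,"y": 0,"z": -0.2,"roll": 0}
  ]
}}

```text
time: 9.88
tool_pos: [0.4888, -0.3265, -0.0109]
orientation: [0.0, 0.016, 1.0, -0.0]
force: [-7.2, 4.3, 11.6]
opening: 0.0503
```

Contact (11.6 N up). I'll release and rise.

Call:
{"fn": "drive_tool", "kwargs": {
  "commands": [
    {"grip": -1,"x": 0,"y": 0,"z": 0.1,"roll": 0},
    {"grip": 0.3,"x": 0,"y": 0,"z": 0.1,"roll": 0},
    {"grip": 0.6,"x": 0,"y": 0,"z": 0.1,"roll": 0},
    {"grip": 1,"x": 0,"y": 0,"z": 0.1,"roll": 0},
    {"grip": 1,"x": 0,"y": 0,"z": 0.1,"roll": 0},
    {"grip": 1,"x": 0,"y": 0,"z": 0.1,"roll": 0},
    {"grip": 1,"x": 0,"y": 0,"z": 0.1,"roll": 0},
    {"grip": 1,"x": 0,"y": 0,"z": 0.1,"roll": 0}
  ]
}}

```text
time: 10.55
tool_pos: [0.4886, -0.3263, -0.0116]
orientation: [-0.0, 0.016, 1.0, 0.0]
force: [-0.3, 0.1, 1.0]
opening: 0.0854
```

Call:
{"fn": "drive_tool", "kwargs": {
  "commands": [
    {"grip": 1,"x": 0,"y": 0,"z": 1,"roll": 0},
    {"grip": 1,"x": 0,"y": 0,"z": 3,"roll": 0},
    {"grip": 1,"x": 0,"y": 0,"z": 5,"roll": 0},
    {"grip": 1,"x": 0,"y": 0,"z": 8,"roll": 0},
    {"grip": 1,"x": 0,"y": 0,"z": 11,"roll": 0},
    {"grip": 1,"x": 0,"y": 0,"z": 14,"roll": 0},
    {"grip": 1,"x": 0,"y": 4,"z": 14,"roll": -5},
    {"grip": 1,"x": 0,"y": 8,"z": 14,"roll": -12},
    {"grip": 1,"x": 0,"y": 12,"z": 14,"roll": -19},
    {"grip": 1,"x": 0,"y": 16,"z": 14,"roll": -26}
  ]
}}

```text
time: 11.38
tool_pos: [0.4886, -0.1672, 0.1296]
orientation: [0.001, 0.24, 0.971, -0.0]
force: [0.7, 0.8, 0.1]
opening: 0.0855
```

Run:
```python
from h import *
d=crop('scene',(170,120,490,420),'s7.png',2.2);s=r.sense();print(s['tool_pos'],s['orientation'],s['joint_pos'])
T=crop('top',(170,145,490,305),'t7.png',2.5)
for d,b in((d,(400,320,460,360)),(T,(420,240,465,280))):
    c=blob(d['img'].mean(2)<150,b);p=cen(c);print(cv2.contourArea(c),p,onz(d,*p,.070))
```

```text
[ 0.48866873 -0.16061715  0.12923865] [-2.34815058e-04  2.46604364e-01  9.69114216e-01  1.96683076e-03] [-0.42026175 -0.06332149  1.80091792  0.00384898  1.40512993 -1.49334429]
730.5 (441.3073237508556, 332.7912388774812) [ 0.50018757 -0.32494125  0.07      ]
663.5 (449.0952022104998, 263.2142677719166) [ 0.48829019 -0.32872626  0.07      ]
```

View pics/s7.png

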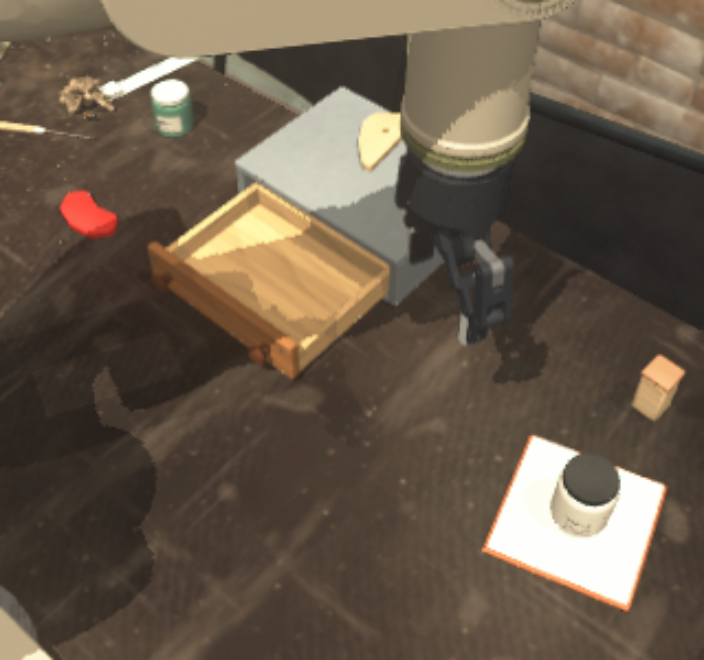

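View pics/t7.png

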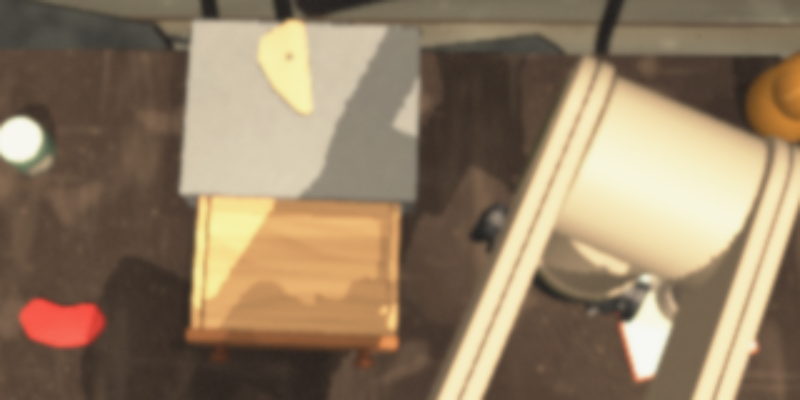

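The jar stands upright mid-tile (lid (590,478), foot (582,520) in the crop), and the drawer and bystanders haven't moved. Next is the kidney.

Call:
{"fn": "drive_tool", "kwargs": {
  "commands": [
    {"grip": 1,"x": 0,"y": 4,"z": 0,"roll": -7},
    {"grip": 1,"x": 0,"y": 8,"z": 0,"roll": -14},
    {"grip": 1,"x": 0,"y": 12,"z": 0,"roll": -21},
    {"grip": 1,"x": 0,"y": 16,"z": 0,"roll": -28},
    {"grip": 1,"x": 0,"y": 20,"z": 0,"roll": -35},
    {"grip": 0.3,"x": -0.5,"y": 24,"z": 0,"roll": -42},
    {"grip": 0.3,"x": -1,"y": 28,"z": 0,"roll": -49},
    {"grip": 0.3,"x": -1.5,"y": 32,"z": 0,"roll": -56},
    {"grip": 0.3,"x": -2,"y": 36,"z": 0,"roll": -63},
    {"grip": 0.3,"x": -2.5,"y": 40,"z": 0,"roll": -66.5}
  ]
}}

```text
time: 12.32
tool_pos: [0.4684, 0.1987, 0.1295]
orientation: [0.0, 0.712, 0.702, 0.0]
force: [0.4, 0.5, 0.4]
opening: 0.0553
```

Call:
{"fn": "drive_tool", "kwargs": {
  "commands": [
    {"grip": 0.3,"x": -0.3,"y": 3,"z": 0,"roll": 0},
    {"grip": 0.3,"x": -0.3,"y": 5,"z": -2,"roll": 0},
    {"grip": 0.3,"x": -0.3,"y": 6.2,"z": -4,"roll": 0},
    {"grip": 0.3,"x": -0.3,"y": 6.2,"z": -7,"roll": 0},
    {"grip": 0.3,"x": -0.3,"y": 6.2,"z": -10,"roll": 0},
    {"grip": 0.3,"x": -0.3,"y": 6.2,"z": -12,"roll": 0},
    {"grip": 0.3,"x": -0.3,"y": 6.2,"z": -12,"roll": 0},
    {"grip": 0.3,"x": -0.3,"y": 6.2,"z": -12,"roll": 0}
  ]
}}

```text
time: 12.98
tool_pos: [0.4646, 0.2586, 0.0081]
orientation: [-0.0, 0.711, 0.704, -0.001]
force: [0.0, -0.1, 0.9]
opening: 0.0555
```

Run:
```python
from h import *
d=crop('scene',(150,150,290,260),'s8.png',5);s=r.sense();print(s['tool_pos'],s['orientation'],s['force'],s['opening'],s['joint_pos'])
```

```text
[0.46611991 0.25930168 0.00975819] [1.80098470e-04 7.10753143e-01 7.03441408e-01 3.50364504e-04] [-0.07266869 -0.01626539  0.13236323] 0.055383902092471245 [ 4.11591679e-01  1.18862170e-01  1.84781349e+00 -9.05242184e-05
  1.17413355e+00  4.21967021e-01]
```

View pics/s8.png

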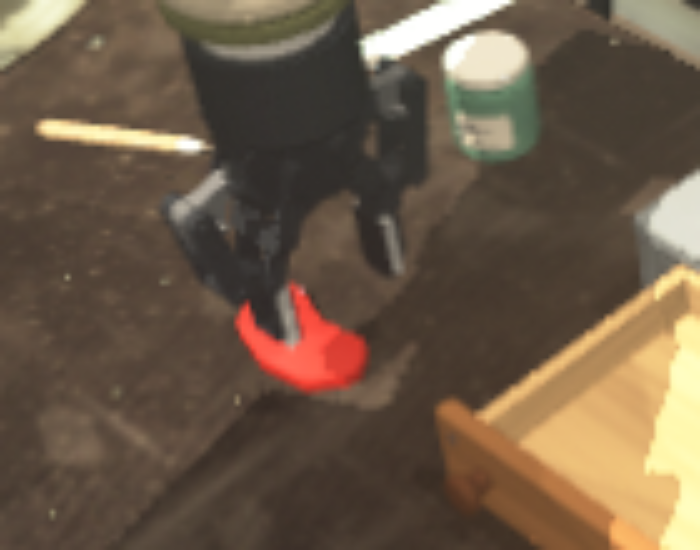

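The reported y is 0.259, short of the 0.296 I want, and the turn is 4° short. I'll correct both.

Call:
{"fn": "drive_tool", "kwargs": {
  "commands": [
    {"grip": 0.3,"x": -0.2,"y": 2,"z": 0.5,"roll": -2},
    {"grip": 0.3,"x": -0.5,"y": 3.7,"z": 0.5,"roll": -4},
    {"grip": 0.3,"x": -0.5,"y": 3.7,"z": 0,"roll": -4},
    {"grip": 0.3,"x": -0.5,"y": 3.7,"z": -1,"roll": -4},
    {"grip": 0.3,"x": -0.5,"y": 3.7,"z": -1.5,"roll": -4},
    {"grip": 0.3,"x": -0.5,"y": 3.7,"z": -1.5,"roll": -4},
    {"grip": 0.3,"x": -0.5,"y": 3.7,"z": -1.5,"roll": -4}
  ]
}}

```text
time: 13.62
tool_pos: [0.4599, 0.2953, -0.007]
orientation: [-0.0, 0.735, 0.678, -0.001]
force: [0.5, 1.0, -0.5]
opening: 0.0555
```

Run:
```python
from h import *
d=crop('scene',(150,150,290,260),'s9.png',5);s=r.sense();print(s['tool_pos'],s['orientation'],s['force'],s['opening'])
crop('top',(140,200,300,310),'t9.png',5)
```

```text
[ 0.46021315  0.29560917 -0.00667514] [-3.74098236e-05  7.35096981e-01  6.77961850e-01 -3.96701473e-04] [-0.06100333 -0.72031485  0.91596124] 0.055148536028136685
```

View pics/s9.png

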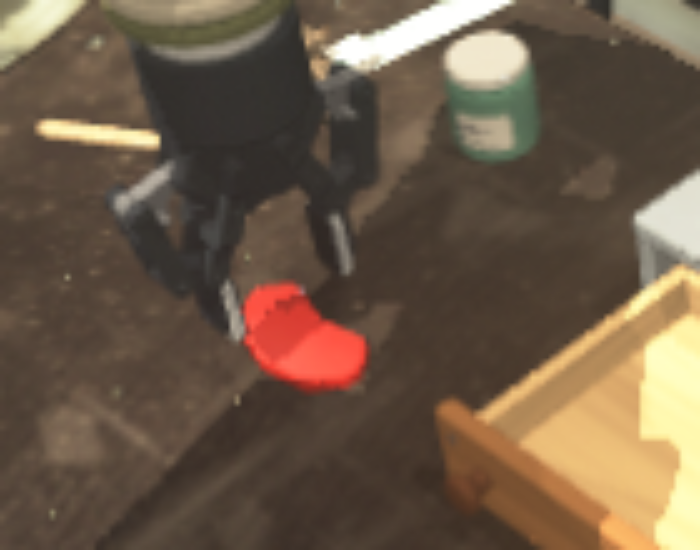

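View pics/t9.png

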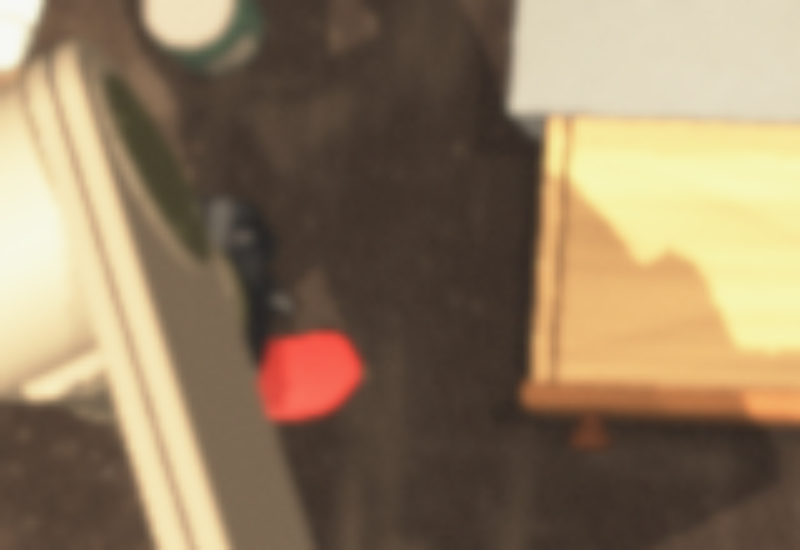

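Run:
```python
from h import *
d=ld('scene');d=ld('scene')
q=cv2.projectPoints(np.array([[.4602,.2956,z] for z in(0,.01,.02,.03,.04)],float),cv2.Rodrigues(d['R'])[0],d['t'],d['camera_matrix'],d['D'])[0].reshape(-1,2);print(((q-[150,150])*5).round(0))
for u,v in[(197,215),(196,213),(219,202),(218,200)]:print(depthpt(d,u,v).round(4))
```

```text
[[298. 349.]
 [294. 335.]
 [290. 321.]
 [286. 306.]
 [283. 291.]]
[0.4269 0.2895 0.0459]
[0.425  0.2882 0.0547]
[0.4906 0.2822 0.0468]
[0.4903 0.2839 0.0526]
```

Fingertips straddle the kidney, (237,335) and (347,270), about 31 mm above the table, as the offset predicts. Descending.

Call:
{"fn": "drive_tool", "kwargs": {
  "commands": [
    {"grip": 0.3,"x": 0.1,"y": 0,"z": -1,"roll": 0},
    {"grip": 0.3,"x": 0.1,"y": 0,"z": -1.8,"roll": 0},
    {"grip": 0.3,"x": 0.1,"y": 0,"z": -2.4,"roll": 0},
    {"grip": 0.3,"x": 0.1,"y": 0,"z": -2.5,"roll": 0},
    {"grip": 0.3,"x": 0.1,"y": 0,"z": -2.5,"roll": 0},
    {"grip": 0.3,"x": 0.1,"y": 0,"z": -2.5,"roll": 0}
  ]
}}

```text
time: 14.22
tool_pos: [0.4611, 0.2963, -0.0317]
orientation: [-0.0, 0.735, 0.678, -0.0]
force: [0.8, 0.1, 0.2]
opening: 0.0557
```

Call:
{"fn": "drive_tool", "kwargs": {
  "commands": [
    {"grip": 0.3,"x": 0,"y": 0,"z": -0.2,"roll": 0},
    {"grip": 0.3,"x": 0,"y": 0,"z": -0.2,"roll": 0},
    {"grip": 0.3,"x": 0,"y": 0,"z": -0.2,"roll": 0}
  ]
}}

```text
time: 14.47
tool_pos: [0.4614, 0.2965, -0.0333]
orientation: [0.0, 0.735, 0.678, 0.0]
force: [-0.4, 0.3, -0.3]
opening: 0.0557
```

Call:
{"fn": "drive_tool", "kwargs": {
  "commands": [
    {"grip": 0.3,"x": 0,"y": 0,"z": -0.2,"roll": 0},
    {"grip": 0.3,"x": 0,"y": 0,"z": -0.2,"roll": 0},
    {"grip": 0.3,"x": 0,"y": 0,"z": -0.2,"roll": 0}
  ]
}}

```text
time: 14.72
tool_pos: [0.4612, 0.2963, -0.0356]
orientation: [-0.0, 0.735, 0.678, -0.0]
force: [0.5, -0.8, 0.5]
opening: 0.0558
```

Call:
{"fn": "drive_tool", "kwargs": {
  "commands": [
    {"grip": 0.1,"x": 0,"y": 0,"z": 0,"roll": 0},
    {"grip": -0.1,"x": 0,"y": 0,"z": 0,"roll": 0},
    {"grip": -0.3,"x": 0,"y": 0,"z": 0,"roll": 0},
    {"grip": -0.5,"x": 0,"y": 0,"z": 0,"roll": 0},
    {"grip": -0.5,"x": 0,"y": 0,"z": 0,"roll": 0}
  ]
}}

```text
time: 15.13
tool_pos: [0.4614, 0.2964, -0.035]
orientation: [0.0, 0.735, 0.678, 0.0]
force: [-2.0, -1.6, 5.8]
opening: 0.0365
```

The fingers stopped at 36.5 mm, which fits the kidney across its notch. Lifting.

Call:
{"fn": "drive_tool", "kwargs": {
  "commands": [
    {"grip": -1,"x": 0,"y": 0,"z": 0,"roll": 0},
    {"grip": -1,"x": 0,"y": 0,"z": 0,"roll": 0},
    {"grip": -1,"x": 0,"y": 0,"z": 0.5,"roll": 0},
    {"grip": -1,"x": 0,"y": 0,"z": 2,"roll": 0},
    {"grip": -1,"x": 0,"y": 0,"z": 5,"roll": 0},
    {"grip": -1,"x": 0,"y": 0,"z": 8,"roll": 0},
    {"grip": -1,"x": 0,"y": 0,"z": 11,"roll": 0},
    {"grip": -1,"x": 0,"y": 0,"z": 11,"roll": 0},
    {"grip": -1,"x": 0,"y": 0,"z": 11,"roll": 0}
  ]
}}

```text
time: 15.88
tool_pos: [0.4634, 0.2974, 0.0775]
orientation: [0.001, 0.735, 0.678, 0.003]
force: [0.2, 0.3, -0.7]
opening: 0.0368
```

Run:
```python
from h import *
d=crop('scene',(150,120,310,260),'s10.png',5);s=r.sense();print(s['tool_pos'],s['orientation'],s['force'],s['opening'])
```

```text
[0.46190597 0.2966452  0.07532554] [2.58733579e-04 7.34979097e-01 6.78089075e-01 9.30895504e-04] [-0.72323499 -0.08718831 -1.2981641 ] 0.03614879950220284
```

View pics/s10.png

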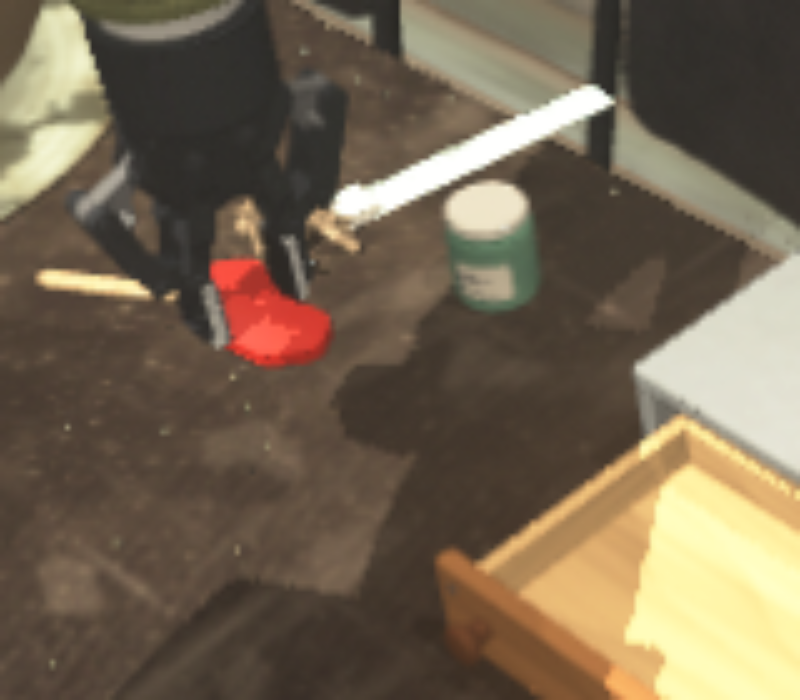

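The kidney is held flat at (270,315). I'll carry it over the drawer.

Call:
{"fn": "drive_tool", "kwargs": {
  "commands": [
    {"grip": -1,"x": 0.4,"y": -1.5,"z": 0.5,"roll": 0},
    {"grip": -1,"x": 1,"y": -4.5,"z": 1,"roll": 0},
    {"grip": -1,"x": 2,"y": -8,"z": 1,"roll": 0},
    {"grip": -1,"x": 3,"y": -12,"z": 1,"roll": 0},
    {"grip": -1,"x": 4,"y": -16,"z": 1,"roll": 0},
    {"grip": -1,"x": 5,"y": -20,"z": 1,"roll": 3},
    {"grip": -1,"x": 5.2,"y": -23,"z": 1,"roll": 3},
    {"grip": -1,"x": 5.2,"y": -23.9,"z": 1,"roll": 3},
    {"grip": -1,"x": 5.2,"y": -23.9,"z": 0,"roll": 3},
    {"grip": -1,"x": 5.2,"y": -23.9,"z": -1,"roll": 3}
  ]
}}

```text
time: 16.77
tool_pos: [0.5129, 0.0574, 0.0631]
orientation: [-0.0, 0.718, 0.696, -0.0]
force: [0.4, -0.1, -1.4]
opening: 0.0363
```

Call:
{"fn": "drive_tool", "kwargs": {
  "commands": [
    {"grip": -1,"x": 0,"y": 0,"z": -2,"roll": 0},
    {"grip": -1,"x": 0,"y": 0,"z": -4,"roll": 0},
    {"grip": -1,"x": 0,"y": 0,"z": -5,"roll": 0},
    {"grip": -1,"x": 0,"y": 0,"z": -5,"roll": 0},
    {"grip": -1,"x": 0,"y": 0,"z": -5,"roll": 0}
  ]
}}

```text
time: 17.18
tool_pos: [0.5119, 0.0584, 0.0132]
orientation: [-0.001, 0.716, 0.698, -0.001]
force: [0.6, -0.1, -0.4]
opening: 0.0366
```

Run:
```python
from h import *
d=crop('scene',(210,150,350,290),'s11.png',5);s=r.sense();print(s['tool_pos'],s['orientation'],s['force'],s['opening'])
```

```text
[0.51311972 0.05823171 0.01451892] [-2.40249032e-04  7.16564999e-01  6.97520266e-01 -1.51483132e-04] [ 1.59969983 -0.35381287 -0.78561888] 0.03609550132643627
```

View pics/s11.png

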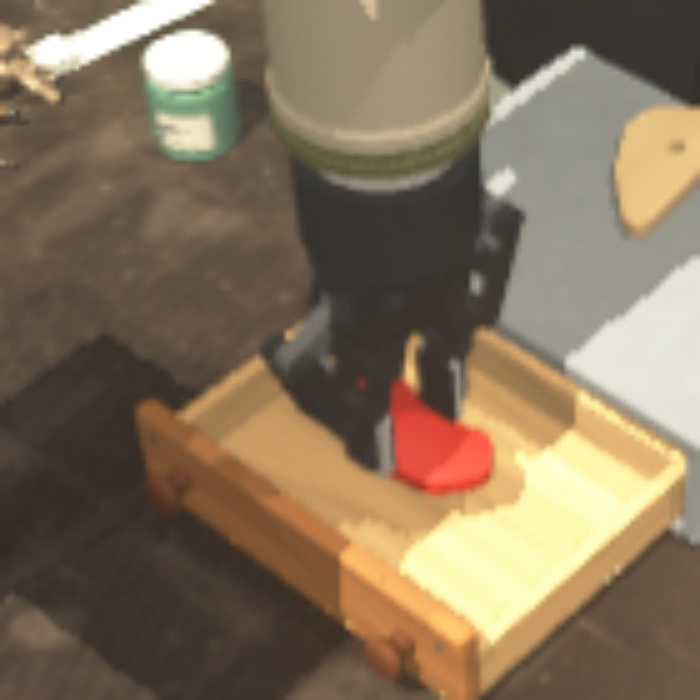

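Call:
{"fn": "drive_tool", "kwargs": {
  "commands": [
    {"grip": -1,"x": -0.3,"y": 0,"z": -1,"roll": 0},
    {"grip": -1,"x": -0.3,"y": 0,"z": -2,"roll": 0},
    {"grip": -1,"x": -0.3,"y": 0,"z": -3,"roll": 0},
    {"grip": -1,"x": -0.3,"y": 0,"z": -3.4,"roll": 0},
    {"grip": -1,"x": -0.3,"y": 0,"z": -3.4,"roll": 0},
    {"grip": -1,"x": -0.3,"y": 0,"z": -3.4,"roll": 0}
  ]
}}

```text
time: 17.73
tool_pos: [0.51, 0.0572, -0.02]
orientation: [-0.0, 0.717, 0.697, -0.0]
force: [0.4, 0.2, -1.2]
opening: 0.0363
```

Call:
{"fn": "drive_tool", "kwargs": {
  "commands": [
    {"grip": -1,"x": 0,"y": 0,"z": -0.1,"roll": 0},
    {"grip": -1,"x": 0,"y": 0,"z": -0.1,"roll": 0},
    {"grip": -1,"x": 0,"y": 0,"z": -0.1,"roll": 0}
  ]
}}

```text
time: 17.98
tool_pos: [0.5102, 0.0573, -0.0206]
orientation: [-0.0, 0.717, 0.697, -0.0]
force: [-0.8, 0.3, 0.0]
opening: 0.0364
```

Call:
{"fn": "drive_tool", "kwargs": {
  "commands": [
    {"grip": -1,"x": 0,"y": 0,"z": -0.1,"roll": 0},
    {"grip": -1,"x": 0,"y": 0,"z": -0.1,"roll": 0},
    {"grip": 0,"x": 0,"y": 0,"z": 0,"roll": 0},
    {"grip": 0.3,"x": 0,"y": 0,"z": 0,"roll": 0},
    {"grip": 0.4,"x": 0,"y": 0,"z": 0,"roll": 0},
    {"grip": 0.4,"x": 0,"y": 0,"z": 0,"roll": 0},
    {"grip": 0.4,"x": 0,"y": 0,"z": 0,"roll": 0},
    {"grip": 0.4,"x": 0,"y": 0,"z": 0,"roll": 0}
  ]
}}

```text
time: 18.65
tool_pos: [0.5102, 0.0573, -0.0206]
orientation: [-0.0, 0.717, 0.697, -0.0]
force: [-0.4, 0.2, -0.1]
opening: 0.06
```

Call:
{"fn": "drive_tool", "kwargs": {
  "commands": [
    {"grip": 0.4,"x": 0,"y": 0,"z": 1,"roll": 0},
    {"grip": 0.4,"x": 0,"y": 0,"z": 3,"roll": 0},
    {"grip": 0.4,"x": 0,"y": 0,"z": 6,"roll": 0},
    {"grip": 0.4,"x": 0,"y": 0,"z": 9,"roll": 0},
    {"grip": 0.4,"x": 0,"y": 0,"z": 12,"roll": 0},
    {"grip": -1,"x": -3,"y": 0,"z": 12,"roll": 0},
    {"grip": -1,"x": -6,"y": 0,"z": 12,"roll": 0},
    {"grip": -1,"x": -9,"y": 0,"z": 12,"roll": 0},
    {"grip": -1,"x": -12,"y": 0,"z": 12,"roll": 0},
    {"grip": -1,"x": -14,"y": 0,"z": 12,"roll": 0}
  ]
}}

```text
time: 19.48
tool_pos: [0.3681, 0.0574, 0.0997]
orientation: [-0.0, 0.717, 0.697, -0.0]
force: [-0.7, -0.1, 0.3]
opening: 0.0004
```

Run:
```python
from h import *
d=crop('scene',(190,150,350,310),'s12.png',4.5);s=r.sense();print(s['tool_pos'],s['orientation'],s['force'],s['opening'],s['joint_pos'])
h=cv2.cvtColor(d['img'],cv2.COLOR_RGB2HSV);m=((h[...,0]<6)|(h[...,0]>174))&(h[...,1]>170)&(h[...,2]>90)
c=blob(m,(230,190,340,280));P=np.array([onz(d,*q[0],.022)[:2] for q in c],np.float32)*1000;print(cv2.minAreaRect(P),depthpt(d,*cen(c)))
```

```text
[0.36578176 0.05752388 0.09926507] [-0.00095456  0.71679597  0.69728166 -0.00095423] [-0.45694023 -0.073218   -1.38013256] -9.124017470663002e-05 [ 1.71733199e-02 -4.80904355e-01  2.19773347e+00  8.49455889e-05
  1.42746167e+00  4.47593735e-02]
((510.5316467285156, 57.20427703857422), (83.56417846679688, 43.61958312988281), 88.6025619506836) [0.51035342 0.05595747 0.02319657]
```

View pics/s12.png

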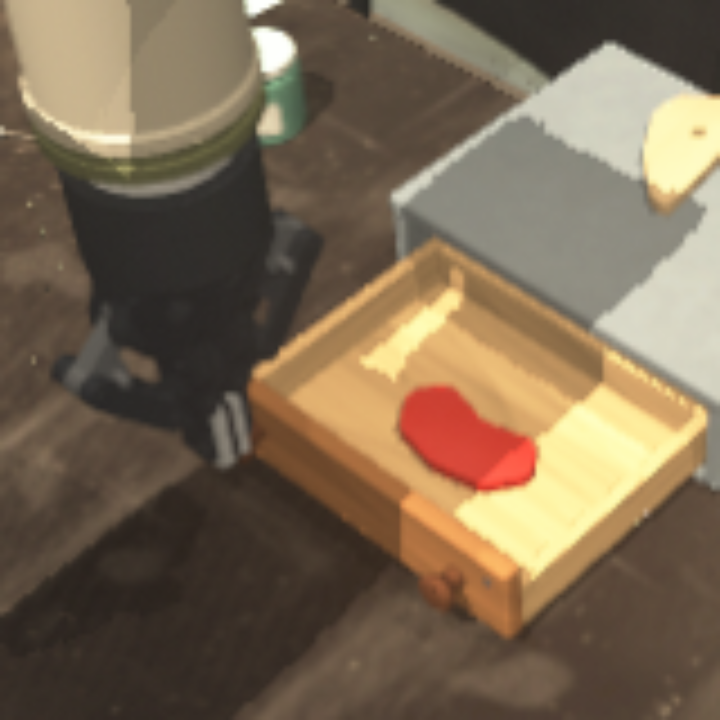

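The kidney lies flat in the drawer at (0.510, 0.057, z about 0.022), some 74 mm behind the front face, and the gripper is clear. I'll turn the gripper 90° so it's narrow in x, lower it in front of the panel, and push with the shut fingers.

Call:
{"fn": "drive_tool", "kwargs": {
  "commands": [
    {"grip": -1,"x": 0,"y": 0,"z": 0,"roll": 7},
    {"grip": -1,"x": 0,"y": 0,"z": 0,"roll": 14},
    {"grip": -1,"x": 0,"y": 0,"z": 0,"roll": 21},
    {"grip": -1,"x": 0,"y": 0,"z": 0,"roll": 28},
    {"grip": -1,"x": 0,"y": 0,"z": 0,"roll": 35},
    {"grip": -1,"x": 0,"y": 0,"z": 0,"roll": 42},
    {"grip": -1,"x": 0,"y": 0,"z": 0,"roll": 49},
    {"grip": -1,"x": 0,"y": 0,"z": 0,"roll": 56},
    {"grip": -1,"x": 0,"y": 0,"z": 0,"roll": 63},
    {"grip": -1,"x": 0,"y": 0,"z": 0,"roll": 70}
  ]
}}

```text
time: 20.37
tool_pos: [0.3705, 0.0573, 0.1003]
orientation: [0.0, 0.184, 0.983, 0.0]
force: [-0.2, 0.4, 0.3]
opening: -0.0
```

Call:
{"fn": "drive_tool", "kwargs": {
  "commands": [
    {"grip": -1,"x": 0.2,"y": 0.3,"z": 0,"roll": 7},
    {"grip": -1,"x": 0.2,"y": 0.3,"z": 0,"roll": 14},
    {"grip": -1,"x": 0.2,"y": 0.3,"z": 0,"roll": 20},
    {"grip": -1,"x": 0.2,"y": 0.3,"z": -2,"roll": 20},
    {"grip": -1,"x": 0.2,"y": 0.3,"z": -5,"roll": 20},
    {"grip": -1,"x": 0.2,"y": 0.3,"z": -8,"roll": 20},
    {"grip": -1,"x": 0.2,"y": 0.3,"z": -10,"roll": 20},
    {"grip": -1,"x": 0.2,"y": 0.3,"z": -10,"roll": 20},
    {"grip": -1,"x": 0.2,"y": 0.3,"z": -10,"roll": 20}
  ]
}}

```text
time: 21.12
tool_pos: [0.3713, 0.0603, -0.0006]
orientation: [-0.001, 0.014, 1.0, -0.0]
force: [0.6, -0.0, 1.4]
opening: 0.0
```

Run:
```python
from h import *
d=crop('scene',(190,150,350,310),'s13.png',4.5);s=r.sense();print(s['tool_pos'],s['orientation'],s['force'],s['opening'],s['joint_pos'])
```

```text
[0.37285212 0.06035956 0.00074368] [2.74842021e-04 1.40330374e-02 9.99901494e-01 9.60359583e-06] [ 0.63204589 -0.40883179 -0.59052547] 0.0001447336926133506 [ 2.45221547e-02 -3.22169652e-01  2.27376706e+00 -2.14968732e-06
  1.18944523e+00 -1.51820638e+00]
```

View pics/s13.png

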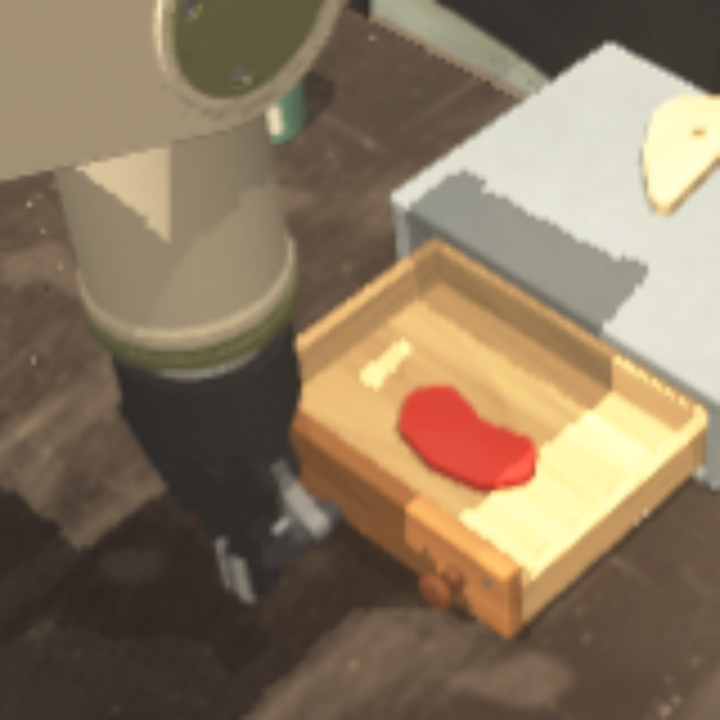

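Shut fingertips at (240,590), just in front of the panel between the knobs. I'll approach and then push gently.

Call:
{"fn": "drive_tool", "kwargs": {
  "commands": [
    {"grip": -1,"x": 1.5,"y": 0,"z": 0,"roll": 0},
    {"grip": -1,"x": 3,"y": 0,"z": 0,"roll": 0},
    {"grip": -1,"x": 4.2,"y": 0,"z": 0,"roll": 0},
    {"grip": -1,"x": 4.8,"y": 0,"z": 0,"roll": 0},
    {"grip": -1,"x": 5.3,"y": 0,"z": 0,"roll": 0},
    {"grip": -1,"x": 5.8,"y": 0,"z": 0,"roll": 0},
    {"grip": -1,"x": 6.4,"y": 0,"z": 0,"roll": 0},
    {"grip": -1,"x": 7,"y": 0,"z": 0,"roll": 0},
    {"grip": -1,"x": 7.6,"y": -0.1,"z": 0,"roll": 0},
    {"grip": -1,"x": 8.2,"y": -0.1,"z": 0,"roll": 0}
  ]
}}

```text
time: 22.0
tool_pos: [0.4545, 0.0593, -0.0006]
orientation: [-0.0, 0.014, 1.0, -0.0]
force: [-1.5, -1.1, 1.1]
opening: 0.0003
```

Call:
{"fn": "drive_tool", "kwargs": {
  "commands": [
    {"grip": -1,"x": 0.7,"y": 0,"z": 0,"roll": 0},
    {"grip": -1,"x": 1.4,"y": 0,"z": 0,"roll": 0},
    {"grip": -1,"x": 2.1,"y": 0,"z": 0,"roll": 0},
    {"grip": -1,"x": 2.8,"y": -0.1,"z": 0,"roll": 0},
    {"grip": -1,"x": 3.5,"y": -0.1,"z": 0,"roll": 0},
    {"grip": -1,"x": 4.2,"y": -0.1,"z": 0,"roll": 0},
    {"grip": -1,"x": 4.9,"y": -0.1,"z": 0,"roll": 0},
    {"grip": -1,"x": 5.6,"y": -0.2,"z": 0,"roll": 0},
    {"grip": -1,"x": 6.3,"y": -0.2,"z": 0,"roll": 0},
    {"grip": -1,"x": 7,"y": -0.2,"z": 0,"roll": 0}
  ]
}}

```text
time: 22.83
tool_pos: [0.5249, 0.0572, -0.0006]
orientation: [-0.0, 0.014, 1.0, -0.0]
force: [-2.5, -1.6, -0.2]
opening: -0.0004
```

Run:
```python
from h import *
d=crop('scene',(190,130,350,290),'s14.png',4.5);s=r.sense();print(s['tool_pos'],s['orientation'],s['force'])
```

```text
[ 5.26439116e-01  5.71463996e-02 -1.01748475e-04] [ 8.90333684e-04  1.41427045e-02  9.99899589e-01 -5.84982695e-05] [-0.49480562 -0.80100191  0.15321595]
```

View pics/s14.png

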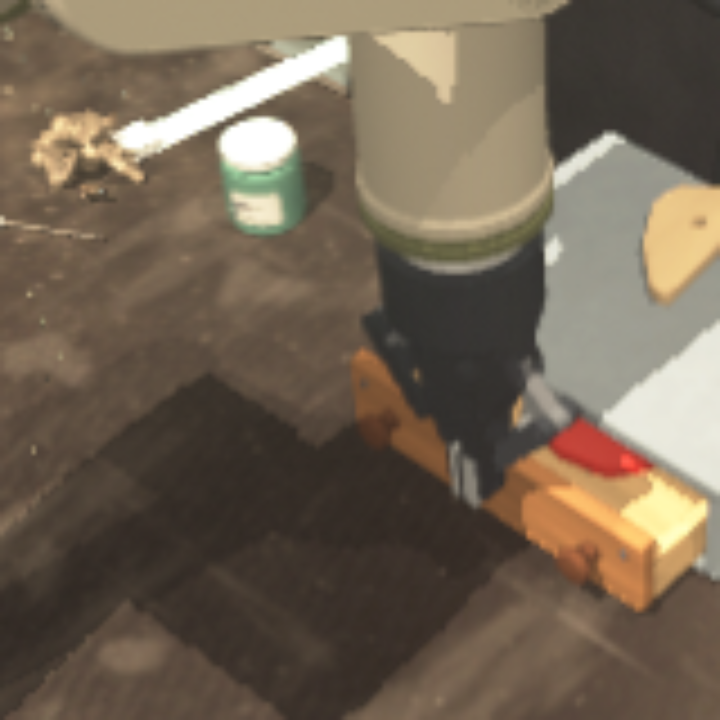

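The drawer follows, about 40 mm is left, and the kidney is still flat inside. Continuing.

Call:
{"fn": "drive_tool", "kwargs": {
  "commands": [
    {"grip": -1,"x": 0.6,"y": 0,"z": 0,"roll": 0},
    {"grip": -1,"x": 1.2,"y": 0,"z": 0,"roll": 0},
    {"grip": -1,"x": 1.8,"y": 0,"z": 0,"roll": 0},
    {"grip": -1,"x": 2.3,"y": -0.1,"z": 0,"roll": 0},
    {"grip": -1,"x": 2.8,"y": -0.1,"z": 0,"roll": 0},
    {"grip": -1,"x": 3.2,"y": -0.1,"z": 0,"roll": 0},
    {"grip": -1,"x": 3.5,"y": -0.1,"z": 0,"roll": 0},
    {"grip": -1,"x": 3.5,"y": -0.1,"z": 0,"roll": 0}
  ]
}}

```text
time: 23.55
tool_pos: [0.5602, 0.0563, -0.0003]
orientation: [0.0, 0.014, 1.0, 0.0]
force: [0.5, 0.5, 0.2]
opening: -0.0001
```

Call:
{"fn": "drive_tool", "kwargs": {
  "commands": [
    {"grip": -1,"x": 0.2,"y": 0,"z": 0,"roll": 0},
    {"grip": -1,"x": 0.4,"y": 0,"z": 0,"roll": 0},
    {"grip": -1,"x": 0.4,"y": 0,"z": 0,"roll": 0}
  ]
}}

```text
time: 23.8
tool_pos: [0.5637, 0.0563, -0.0004]
orientation: [0.0, 0.014, 1.0, 0.0]
force: [-0.1, 0.0, -0.4]
opening: -0.0001
```

Call:
{"fn": "drive_tool", "kwargs": {
  "commands": [
    {"grip": -1,"x": 0.2,"y": 0,"z": 0,"roll": 0},
    {"grip": -1,"x": 0.3,"y": 0,"z": 0,"roll": 0},
    {"grip": -1,"x": 0.3,"y": 0,"z": 0,"roll": 0}
  ]
}}

```text
time: 24.05
tool_pos: [0.5665, 0.0563, -0.0005]
orientation: [0.0, 0.014, 1.0, 0.0]
force: [-1.6, 0.2, -0.4]
opening: -0.0002
```

Call:
{"fn": "drive_tool", "kwargs": {
  "commands": [
    {"grip": -1,"x": 0.2,"y": 0,"z": 0,"roll": 0},
    {"grip": -1,"x": 0.3,"y": 0,"z": 0,"roll": 0},
    {"grip": -1,"x": 0.3,"y": 0,"z": 0,"roll": 0}
  ]
}}

```text
time: 24.3
tool_pos: [0.5687, 0.0564, -0.0006]
orientation: [-0.001, 0.014, 1.0, -0.0]
force: [-5.1, -0.1, 2.7]
opening: -0.0002
```

Call:
{"fn": "drive_tool", "kwargs": {
  "commands": [
    {"grip": -1,"x": 0.1,"y": 0,"z": 0,"roll": 0},
    {"grip": -1,"x": 0.2,"y": 0,"z": 0,"roll": 0},
    {"grip": -1,"x": 0.2,"y": 0,"z": 0,"roll": 0}
  ]
}}

```text
time: 24.55
tool_pos: [0.5685, 0.0563, -0.0007]
orientation: [-0.003, 0.014, 1.0, -0.0]
force: [-16.9, -1.1, 12.5]
opening: -0.0006
```

Run:
```python
from h import *
d=crop('scene',(230,130,370,270),'s15.png',5);s=r.sense();print(s['tool_pos'],s['orientation'],s['force'])
```

```text
[ 0.56851223  0.05633324 -0.00066195] [-2.91666774e-03  1.39475671e-02  9.99898463e-01 -1.50693099e-04] [-16.58439307  -0.21322861  12.62494176]
```

View pics/s15.png

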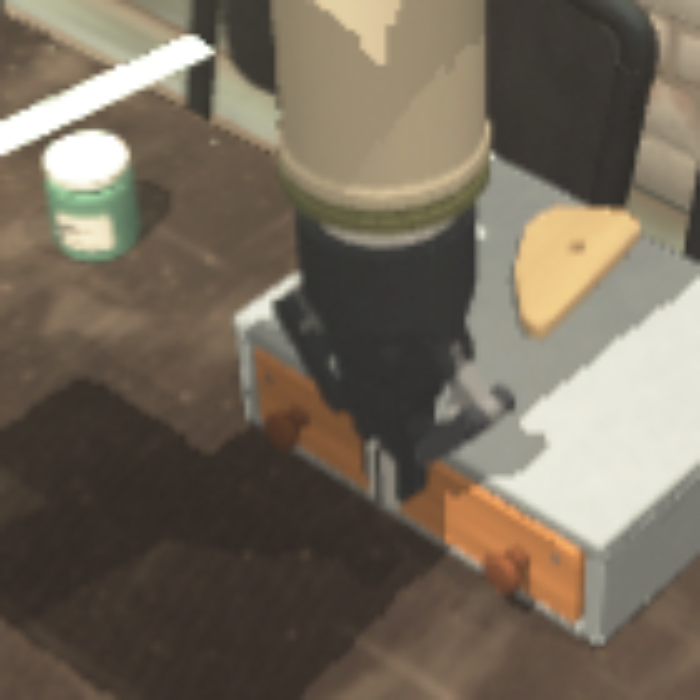

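The front looks flush, and the force rose to 17 N with no further motion. I'll back off and check.

Call:
{"fn": "drive_tool", "kwargs": {
  "commands": [
    {"grip": -1,"x": -0.5,"y": 0,"z": 0,"roll": 0},
    {"grip": -1,"x": -2,"y": 0,"z": 0,"roll": 0},
    {"grip": -1,"x": -5,"y": 0,"z": 0,"roll": 0},
    {"grip": -1,"x": -9,"y": 0,"z": 0,"roll": 0},
    {"grip": -1,"x": -12,"y": 0,"z": 3,"roll": 0},
    {"grip": -1,"x": -14,"y": 0,"z": 6,"roll": 0},
    {"grip": -1,"x": -15,"y": 3,"z": 9,"roll": 0},
    {"grip": -1,"x": -16,"y": 7,"z": 12,"roll": 0},
    {"grip": -1,"x": -16,"y": 10,"z": 14,"roll": 0},
    {"grip": -1,"x": -16,"y": 12,"z": 16,"roll": 0}
  ]
}}

```text
time: 25.43
tool_pos: [0.4111, 0.1786, 0.1617]
orientation: [0.001, 0.014, 1.0, 0.001]
force: [-0.2, 0.3, 0.8]
opening: -0.0
```

Call:
{"fn": "drive_tool", "kwargs": {
  "commands": [
    {"grip": -1,"x": 0,"y": 2,"z": 0,"roll": 0},
    {"grip": -1,"x": 0,"y": 2,"z": 0,"roll": 0},
    {"grip": -1,"x": 0,"y": 2,"z": 0,"roll": 0}
  ]
}}

```text
time: 25.68
tool_pos: [0.4115, 0.1972, 0.1598]
orientation: [0.001, 0.013, 1.0, 0.0]
force: [-0.9, -0.7, -0.1]
opening: 0.0001
```

Run:
```python
from h import *
d=crop('scene',(190,120,490,400),'s16.png',2.6);T=crop('top',(170,145,370,295),'t16.png',4);s=r.sense();print(s['time'],s['tool_pos'],s['force'],np.abs(s['joint_vel']).max())
cv2.imwrite('pics/s16b.png',cv2.cvtColor(cv2.resize(d['img'][170:270,260:360],None,fx=6,fy=6,interpolation=cv2.INTER_CUBIC),cv2.COLOR_RGB2BGR))
```

```text
25.7833 [0.41093802 0.19565827 0.15875943] [ 0.24753358 -0.6981673  -0.57657665] 0.016762372216965683
```

View pics/s16.png

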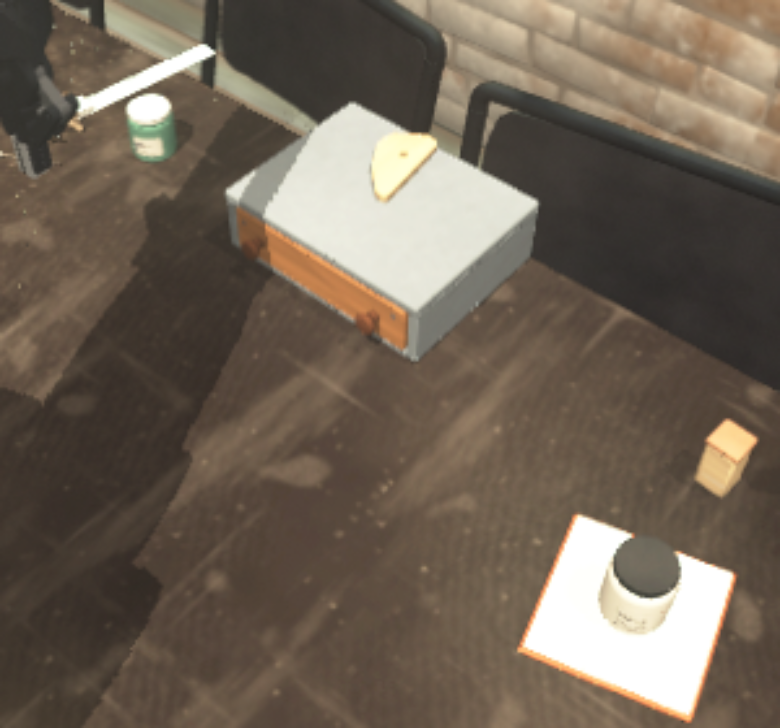

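View pics/t16.png

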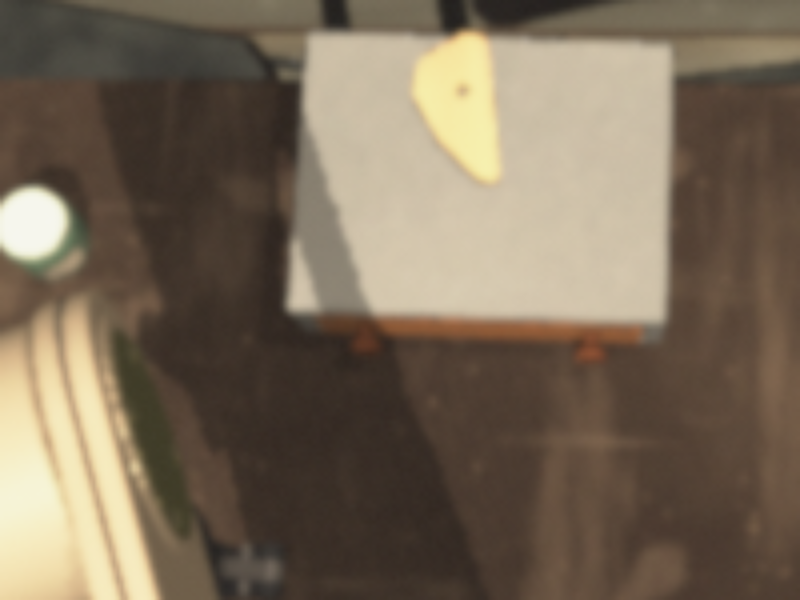

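View pics/s16b.png

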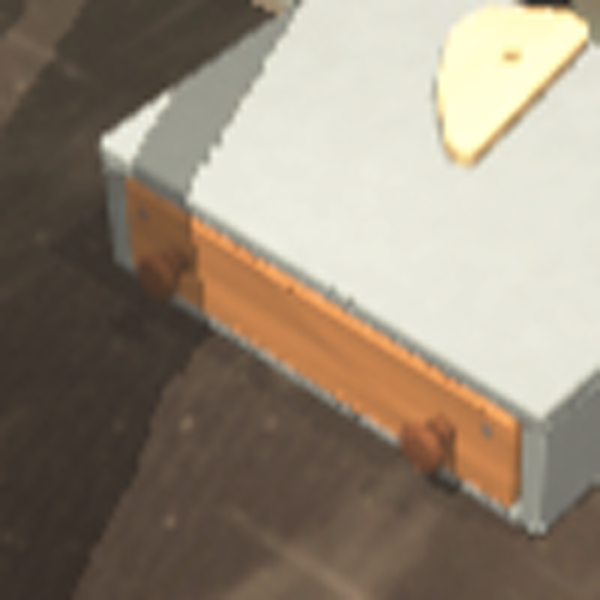

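Run:
```python
from h import *
d=r.get_image('scene')
import numpy as np
n=np.array([1,-.03,0])
def pts(poly):
    m=np.zeros((480,640),np.uint8);cv2.fillPoly(m,[np.array([[260+u/6,170+v/6] for u,v in poly]).round().astype(int)],1)
    P=np.array([depthpt(d,u,v) for v,u in zip(*np.nonzero(m)) if d['z_map'][v,u]>0]);return P
for k,p in dict(panelL=[(205,240),(205,290),(390,390),(390,340)],panelR=[(465,415),(465,460),(510,490),(510,435)],stileR=[(528,430),(528,515),(540,520),(540,430)],stileL=[(110,180),(110,250),(124,255),(124,190)]).items():
    P=pts(p);x=P@n;print(k,len(P),np.median(x).round(4),x.std().round(4),P.mean(0).round(3))
```

```text
panelL 288 0.5778 0.0011 [0.58  0.066 0.045]
panelR 80 0.5784 0.0012 [ 0.577 -0.032  0.037]
stileR 46 0.5803 0.001 [ 0.579 -0.052  0.036]
stileL 47 0.5797 0.0035 [0.585 0.169 0.03 ]
```

Run:
```python
from h import *
for n,b in(('scene',(420,320,460,352)),('top',(432,245,462,280))):
    d=ld(n);c=blob(d['img'].mean(2)<115,b);p=cen(c);print(n,cv2.contourArea(c),onz(d,*p,.070).round(4),depthpt(d,*p).round(4))
r.job_done()
```

```text
scene 703.5 [ 0.5005 -0.325   0.07  ] [ 0.5009 -0.3249  0.0693]
top 235.5 [ 0.4923 -0.3242  0.07  ] [ 0.4925 -0.3248  0.068 ]
the job is handed in; nothing more can be done
```

The job is handed in. The jar is on the tile, the kidney is in the drawer and the drawer is shut. `job_done` reports no verdict, so what follows is my own measurements.

- **First jar grasp:** It failed. The fingertips came down on the lid and pressed it with about 39 N, just under the 40 N limit. The jar shifted a few millimetres but stayed upright. The real fingertips sit about 33 mm above the reported TCP, and the ray, the depth and the contact height all agreed on that. I allowed for it from then on.
- **White jar:** It stands upright on the tile. The top view puts its centre about 4 mm from the tile centre along each edge. The scene view gave 12 mm along x, but its mask was wider than the lid and took in body or shadow. Both are inside the 42 mm limit, and the lid top read about 0.069 m (expected 0.070).
- **Kidney:** Before shutting it lay flat on the drawer floor, about 74 mm behind the front face and a few millimetres from the mid-line. I could see it was still flat when the drawer was about 40 mm from shut, but not after that.
- **Drawer:** I pushed it until the force rose to 17 N with no further motion. By depth the panel stands about 2 mm proud of the unit's front, against the 5 mm limit. That push also showed 12 N upward on the tool, so I can't rule out the gripper touching the unit.
- **Bystanders:** The green jar, stamp and wooden rib looked unmoved in the last pictures. The arm was clear of everything, at about 26 s of the 72 s allowed.

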